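# Hang the waste pail on the latch hook of the bench scale

### The arm

A 6-joint arm with a two-finger parallel gripper is mounted at the origin on the work surface. World frame = base frame: x ahead of the robot, y to its left, z up, the work surface at z = 0. Lengths are in m, angles in degrees, forces in N, time in s.
With the tool pointing down it reaches from about 0.35 to 0.875 m from the base axis. Payload 4.2 kg.
Tool frame: the origin (TCP) lies between the finger pads; the fingertips stand 8 mm ahead of it and the grasp point (between the pads) lies 11 mm behind it; x points along the fingers, y is the direction in which the jaws open and shut, and the axes are right-handed (so a half turn about x gives the same grasp; the last joint's range is limited). The gripper opens to 87 mm and grips with 3 to 60 N. Pads are 19 mm wide; open, the fingers measure 117 mm over their backs; the gripper's body (75 mm by 190 mm) begins 51 mm behind the grasp point.
Start: joints at [77.842, 22.042, 0.453, 0, -68.411, -14.817], TCP at [0.283, 0.557, 0.209] pointing down, gripper open.
Joint ranges: [-179.83, 179.83], [-69.29, 118.12], [-61.27, 80.66], [-181.25, 117.63], [-171.15, -9.14], [-177.46, 177.46]. Speed limits (degrees/s): [159.86, 159.86, 180, 180, 180, 180].

### API

Orientations are given as a 3x3 rotation matrix whose columns are the frame's x, y, z axes.
In Python, from station import r gives the robot as it stands. The module is installed in compiled form; this text tells all that it offers.
- The arm moves only by the tool move_arm, never from a script. Its argument "increments" is one flat list of numbers, 7 for each row, row after row: the turn, a rotation vector about the tool's x, y, z in degrees, then the shift along the tool's x, y, z in m, then the finger opening in m, from 0 to 0.087. A call has 1 to 12 rows; each row is the pose to reach, as a shift and turn from the pose commanded when the call began, along the tool's axes at that moment; what a row does not reach only later rows make up. A row lasts 1/12 s, in which the tool goes at most 41.7 mm and 7.16 degrees, less where a joint would pass 70% of its speed; a pose out of reach is approached as far as the arm can. A call with a gripper value outside its range is refused whole. The fingers move at their own pace and stop on an object; the grip force is fixed at half the most. Time passes only in rows, so rows that repeat a pose let the fingers close. It gives the time, the measured TCP pose, the force and the opening at its end, in the units of the state.
- r.sense(): the state, without advancing time (a new reading comes with each control period).
- r.capture(name): name is "side" or "top"; returns the picture (384x512x3 uint8, red, green, blue); there is no depth.
- r.calibration(name): a dict with "fx", "fy", "cx", "cy" (pixels), "D" ([k1, k2, p1, p2, k3] as OpenCV has them; the pictures are not rectified), "rvec" (rotation vector, rad) and "tvec" (3), from world to camera coordinates, as OpenCV has them. Camera axes: x right, y down, z forward; pixel columns grow to the right and rows downward; lengths in m; the calibration is good to about 2 mm. A picture is of the moment at which its call begins. calibration takes no time and is no camera call.
- r.finish_job(): hands the job in, once; it reports no verdict.
The state is a dict: "time_s": time; "joints": joint angles; "joint_velocities": joint speeds; "effort": joint torques, N m; "tcp_pos": TCP position; "ee_rot": TCP orientation; "wrist_force": force on the tool from outside, world axes, zero at the start; "moment": the same for the moment, N m; "gripper_width": opening from 0.0 (shut) to 1.0 (fully open).
Only numpy, scipy, OpenCV 4.12 (cv2) and the standard library are available. Lean on these libraries where they do the work, as an engineer would, in place of code of your own. Each camera call takes 0.05 s, during which the arm holds its last target.

### The job

Weigh the small lidded steel pail: swing its bail up off the rim until it stands upright while the pail still stands on the bench, then lift the pail by the bail, keeping it upright, and hook the bail's black grip onto the scale's hook. Press it down past the sprung safety latch until it rests fully home in the bottom of the hook, the latch has sprung shut above it and the pail hangs free and still. It is a 2 kg scale, so never load it or knock it with more than that (20 N), and leave the other things on the bench alone.

Things in the scene. Friction and masses are not known exactly. Their poses are not given: they have to be found in the camera images.
- pail: lidded round steel pail, loose, 106 mm across the rim, 97 mm high to the lid, 86 mm across the foot, 0.3 to 0.6 kg in all (unknown). Origin at the centre of its underside, z up its axis, y through its two ears (tops at 112 mm; a hung pail may swing for 2 or 3 s). At the start the bail lies out over the rim towards the pail's -x, leaving 52 mm between grip and rim.
- ear_axis (a point): middle of the bail's hinge line, on the pail's axis 102 mm above its underside; the hinge runs along the pail's y; pail's axes
- bail (a joint): bail angle about the ears: 0 = flat, out over the rim towards the pail's -x (its start), 1.57 = upright, 3.14 = flat on the other side. Free: it falls back if let go.
- grip_mid (a point): middle of the bail's black plastic grip, a straight tube 10 mm thick, 82 mm long, 110 mm from the hinge line, parallel to the pail's y (this point's y). The tube turns freely on the 5 mm wire, whose arms end at the ears, 116 mm apart. Upright it is 212 mm above the pail's underside. The hook takes it at its middle, so pinch it some 30 mm to one side.
- scale: hanging scale bolted to the bench. Origin on the bench straight below the hook, z up; the hook opens upwards, its free front towards the scale's -x. A 20 mm square beam, top 6 mm above the seat, runs from 34 mm behind the hook along +x to a column 175 mm behind it (40 mm square, 305 mm high, 56 mm square clamp). Nothing stands above it.
- latch (a joint): sprung safety latch, 0 = shut: a level bar 5 mm thick, 22 mm long, pivoted 14 mm behind and 20 mm above the seat, closing the mouth almost to the front leg. It only swings down into the U (to 1.25 rad), pushed by the grip. The grip pressed straight down inside the front leg (centre 8 to 10 mm in front of the seat) meets it 27 mm above the seat.
- label_roll: bystander: roll of paper labels standing on end, 76 mm across, 50 mm high; origin under its centre
- marker: bystander: marker pen lying down, 135 mm long; origin under its middle
- flat_tin: bystander: flat steel tin without bail, 76 mm across, 55 mm high; origin under its centre
- tape_dispenser: bystander: black desk tape dispenser, 190 mm long, 86 mm high, at the left; origin under its centre
- wash_bottle: bystander: white bottle, 70 mm across, 190 mm high, at the right; origin under its centre
- hook_line (a point): the hook in plan: this point (on the bench) lies straight below it; scale's axes. How high the beam is clamped is NOT measured: the seat (where the grip's centre lies when home) is anywhere from 242 to 278 mm above the bench, to be found by feel or by eye. The clamp does not give.
- hook_u (a point): the hook's shape (same point): a U of 8 mm rod in the scale's xz plane, 30 mm wide inside (x -15 to +15 mm). Relative to the seat: underside 13 mm below, back leg to 28 mm above, front leg upright to 24 mm above, its tip leaning out to 30 mm in front and 38 mm above. Bring the grip in over the tip from the front, along y, the pail below hook and beam.
- latch_act (a point): the latch's action (same point): it resists the grip with up to about 7 N, more than the pail weighs, lets go with a snap when the grip is about 2 mm above the seat (force falls to almost nothing) and springs shut above it. On the seat the force rises steeply, some 3 N or more per mm. Wedged between latch and leg the grip loads the scale with about twice the downward push.
- screwdriver: bystander: screwdriver lying on the bench at the right, about 200 mm long; origin under its middle
Not all that is in view belongs to the job. Leave any orange look-alike of the pail alone.

How it is judged:
By the outcome, as a careful person would: the job done as asked, in the order asked, and still so for the second after the job is handed in, with the robot touching nothing.
It also fails if it takes over 72 s, if anything falls off the work surface, if the arm or the gripper's body presses on something with over 40 N, if the wrist force passes 120 N, or if a joint passes its speed limit or range.

## Working session

There is one attempt and no reset: what is moved stays moved. The work goes in short steps, Python scripts to look and compute and a tool call to move; the robot and the scene stay as the last step left them, time stands still between calls to the robot, and variables do not carry over. Pictures are saved under pics/ and viewed, and the job is handed in when it is done.

Besides the shell and the picture viewer there is one more tool, called after "Emit:" as name(argument=value, ...) on one line, values as JSON. move_arm: Moves the arm, as the interface text tells. Its arguments: {"type":"object","properties":{"increments":{"type":"array","items":{"type":"number"}}},"required":["increments"]}

```bash
mkdir -p pics
cat > h.py <<'E'
import numpy as np, cv2
from station import r
def cal(n):
    c=r.calibration(n); K=np.array([[c['fx'],0,c['cx']],[0,c['fy'],c['cy']],[0,0,1.]]); return K,np.array(c['D'],float),np.array(c['rvec'],float).reshape(3),np.array(c['tvec'],float).reshape(3)
def ray(n,uv):
    K,D,rv,t=cal(n); R=cv2.Rodrigues(rv)[0]
    p=cv2.undistortPoints(np.array([[uv]],float),K,D)[0,0]
    return -R.T@t, R.T@np.array([p[0],p[1],1.])
def atz(n,uv,z):
    o,d=ray(n,uv); return o+d*(z-o[2])/d[2]
def proj(n,P):
    K,D,rv,t=cal(n); return cv2.projectPoints(np.array(P,float).reshape(-1,1,3),rv,t,K,D)[0][:,0]
def tri(uv1,uv2):
    o1,d1=ray('side',uv1);o2,d2=ray('top',uv2)
    A=np.stack([d1,-d2],1); s=np.linalg.lstsq(A,o2-o1,rcond=None)[0]
    a=o1+s[0]*d1;b=o2+s[1]*d2; return (a+b)/2,np.linalg.norm(a-b)
def shot(n,name):
    im=r.capture(n)[:,:,::-1].copy(); cv2.imwrite('pics/raw_'+name+'.png',im); return im
def crop(name,out,x0,y0,x1,y1,s):
    im=cv2.imread('pics/raw_'+name+'.png')[y0:y1,x0:x1]; cv2.imwrite('pics/'+out+'.png',cv2.resize(im,None,fx=s,fy=s,interpolation=cv2.INTER_CUBIC))
E
python3 - <<'E'
from h import *
np.set_printoptions(precision=4,suppress=True)
a=shot('side','s0');b=shot('top','t0')
crop('s0','s0',0,0,512,384,1.5);crop('t0','t0',0,0,512,384,1.5)
for n in('side','top'):
    K,D,rv,t=cal(n);print(n,K[0,0],-cv2.Rodrigues(rv)[0].T@t,cv2.Rodrigues(rv)[0])
print(r.sense())
E
```

```text
side 496.86095117244105 [0.4219 1.0295 1.3606] [[-0.992  -0.1263  0.0057]
 [-0.0967  0.7287 -0.678 ]
 [ 0.0815 -0.6731 -0.735 ]]
top 390.4041766949956 [ 0.3137 -0.0171  1.393 ] [[ 0.0029 -0.9999  0.0106]
 [-0.9824 -0.0048 -0.1866]
 [ 0.1866 -0.0098 -0.9824]]
{'time_s': 0.1, 'joints': array([ 77.8412,  22.0857,   0.3886,  -0.0234, -68.4129, -14.8182]), 'joint_velocities': array([ 0.0323, -0.1195,  0.1502,  0.1415,  0.0965,  0.0217]), 'effort': array([ -0.0003, -39.1691,  18.7935,   4.2319,   0.0135,  -0.0001]), 'tcp_pos': array([0.2832, 0.5565, 0.208 ]), 'ee_rot': array([[-0.0008, -0.4538, -0.8911],
       [-0.0018, -0.8911,  0.4538],
       [-1.    ,  0.002 , -0.0001]]), 'wrist_force': array([ 0.4578,  0.3795, -0.051 ]), 'moment': array([-0.0187,  0.079 ,  0.0223]), 'gripper_width': 1.003512799310687}
```

View pics/s0.png

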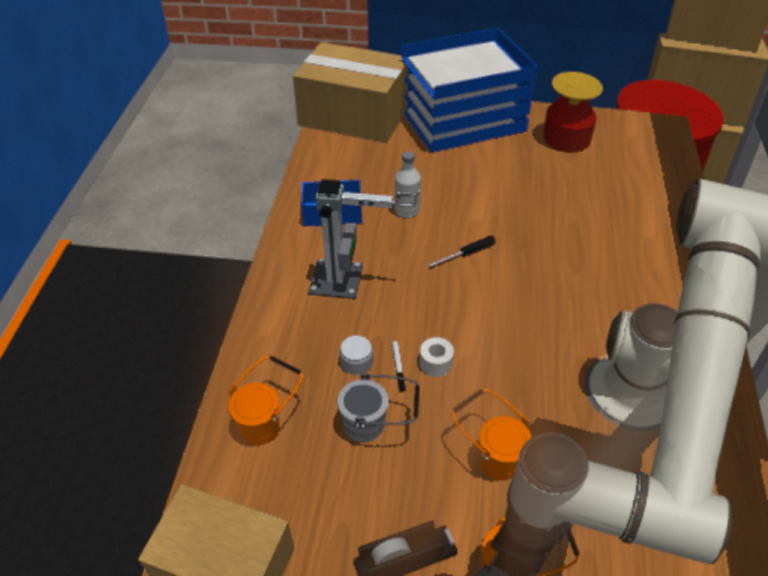

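View pics/t0.png

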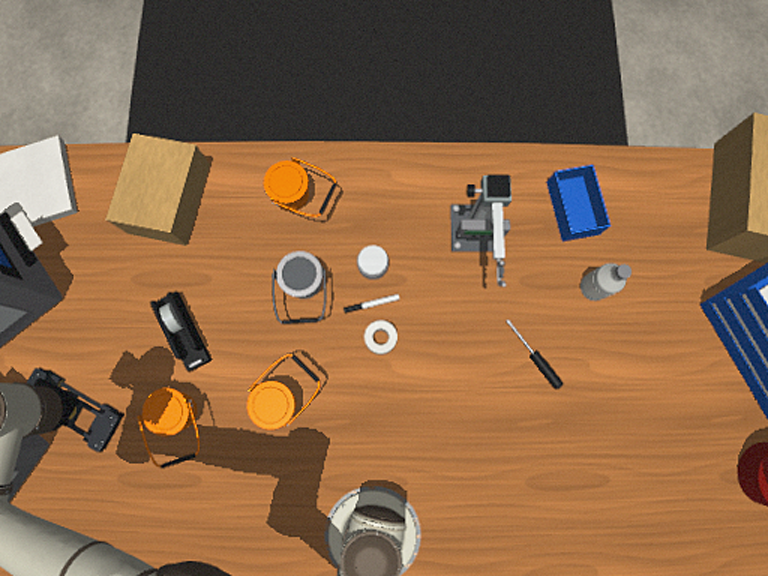

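The side view shows the steel pail at about (362,408) of the 1.5x picture, its grip at (416,400), and the hook near (392,200). In the top view the pail is at (300,273), the grip at (302,320) and the hook at (501,280). I'll enlarge these areas.

Run:
```python
from h import *
crop('s0','s0a',190,95,310,300,4) if 0 else crop('s0','s0a',210,230,300,310,8)
crop('t0','t0a',170,155,280,235,7)
crop('s0','s0b',195,110,295,205,6)
crop('t0','t0b',290,105,350,205,6)
```

```text
(no output)
```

View pics/s0a.png

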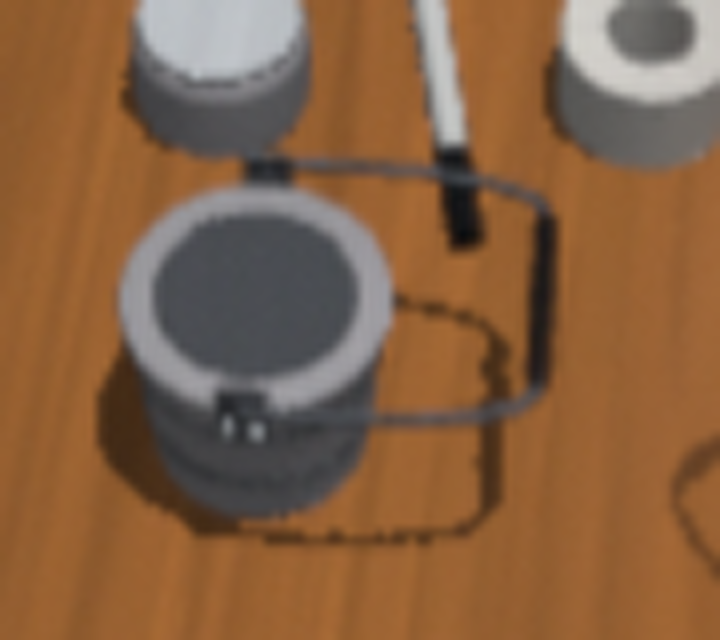

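View pics/t0a.png

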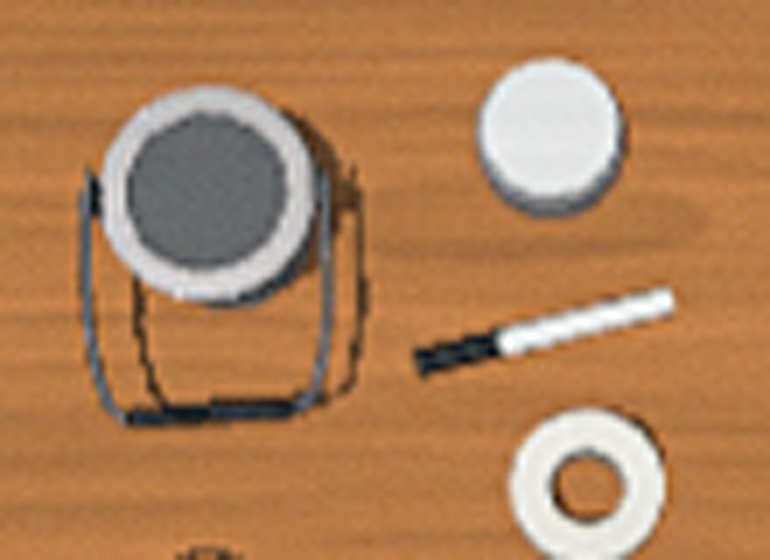

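View pics/s0b.png

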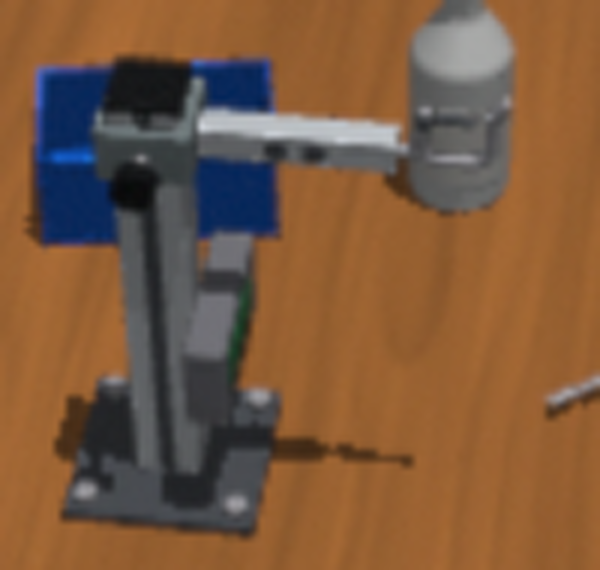

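View pics/t0b.png

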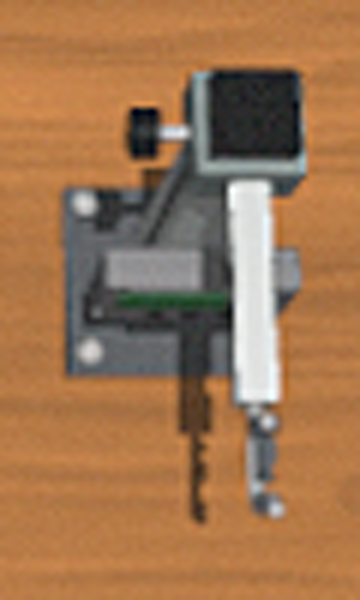

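Run:
```python
from h import *
np.set_printoptions(precision=4,suppress=True)
S=lambda u,v,s,x,y:(u/s+x-.0,v/s+y-.0)
sa=lambda u,v:S(u,v,8,210,230); ta=lambda u,v:S(u,v,7,170,155)
sb=lambda u,v:S(u,v,6,195,110); tb=lambda u,v:S(u,v,6,290,105)
print('lid',atz('side',sa(256,298),.097),atz('top',ta(210,195),.097),tri(sa(256,298),ta(210,195)))
print('grip',tri(sa(541.5,300),ta(211,413)),tri(sa(546,215),ta(297,408)),tri(sa(537,385),ta(125,418)))
print('ears',atz('side',sa(268,170),.105),atz('side',sa(242,400),.105),atz('top',ta(90,195),.105),atz('top',ta(325,190),.105))
print('col',atz('side',sb(150,85),.305),atz('top',tb(255,115),.305),tri(sb(150,85),tb(255,115)))
print('beamend',tri(sb(401,135),tb(256,402)))
print('tip',tri(sb(503,102),tb(275,508)))
print('backleg',tri(sb(423,118),tb(264,422)))
print('latchside', [atz('top',tb(262,460),z) for z in(.26,.3)])
for n,p in(('tin',ta(551,125)),('roll',ta(588,480)),('marker1',ta(420,365)),('m2',ta(672,298))): print(n,atz('top',p,.055 if n!='marker1' else .01))
```

```text
lid [0.5835 0.1734 0.097 ] [0.5836 0.164  0.097 ] (array([0.5854, 0.1656, 0.0857]), np.float64(0.0010399937300732578))
grip (array([0.476 , 0.1604, 0.0977]), np.float64(0.0023204959018577804)) (array([0.4787, 0.1195, 0.0965]), np.float64(0.00260327783821757)) (array([0.4733, 0.201 , 0.1006]), np.float64(0.0018148495442570892))
ears [0.587  0.1185 0.105 ] [0.5807 0.225  0.105 ] [0.5817 0.2209 0.105 ] [0.5847 0.1075 0.105 ]
col [ 0.7178 -0.2453  0.305 ] [ 0.7196 -0.2501  0.305 ] (array([ 0.7201, -0.2508,  0.3008]), np.float64(0.0020525790403316826))
beamend (array([ 0.5785, -0.2501,  0.2806]), np.float64(0.0030331332707726547))
tip (array([ 0.5211, -0.2516,  0.3091]), np.float64(0.0011003020427542776))
backleg (array([ 0.5659, -0.251 ,  0.2934]), np.float64(0.0022099334780050104))
latchside [array([ 0.5554, -0.2566,  0.26  ]), array([ 0.5468, -0.2482,  0.3   ])]
tin [ 0.6291 -0.0005  0.055 ]
roll [ 0.4505 -0.0199  0.055 ]
marker1 [0.5136 0.0661 0.01  ]
m2 [ 0.5412 -0.0612  0.055 ]
```

```bash
cat >> h.py <<'E'
from scipy.spatial.transform import Rotation as Ro
np.set_printoptions(precision=4,suppress=True)
def Rt(yawx): # tool down, tool y at heading yaw deg
    a=np.radians(yawx); x=np.array([0,0,-1.]); y=np.array([np.cos(a),np.sin(a),0]); return np.stack([x,y,np.cross(x,y)],1)
def inc(p,R=None,verbose=True):
    s=r.sense(); Rc=s['ee_rot']; 
    sh=Rc.T@(np.array(p)-s['tcp_pos']); rv=np.zeros(3) if R is None else Ro.from_matrix(Rc.T@R).as_rotvec(degrees=True)
    print('rot',rv.round(2),'shift',sh.round(4),'F',s['wrist_force'].round(2),'t',s['time_s']);
E
python3 - <<'E'
from h import *
inc([.477,.1355,.20],Rt(183.8)); 
for q in [(272,405),(305,366),(285,350),(320,380)]: print(atz('top',(q[0]/1.5,q[1]/1.5),.1))
E
```

```text
rot [59.21 -0.06 -0.1 ] shift [ 0.0086  0.2872 -0.3637] F [ 0.46  0.38 -0.05] t 0.1
[0.2924 0.2167 0.1   ]
[0.3775 0.1467 0.1   ]
[0.4123 0.1918 0.1   ]
[0.3473 0.1131 0.1   ]
```

Emit:
move_arm(increments=[59.2,0,0,0.009,0.287,-0.364,0.045,59.2,0,0,0.009,0.287,-0.364,0.045,59.2,0,0,0.009,0.287,-0.364,0.045,59.2,0,0,0.009,0.287,-0.364,0.045,59.2,0,0,0.009,0.287,-0.364,0.045,59.2,0,0,0.009,0.287,-0.364,0.045,59.2,0,0,0.009,0.287,-0.364,0.045,59.2,0,0,0.009,0.287,-0.364,0.045,59.2,0,0,0.009,0.287,-0.364,0.045,59.2,0,0,0.009,0.287,-0.364,0.045,59.2,0,0,0.009,0.287,-0.364,0.045,59.2,0,0,0.009,0.287,-0.364,0.045])

```text
time_s: 1.1
tcp_pos: [0.4785, 0.1313, 0.1994]
ee_rot: [[-0.001, -0.998, -0.061], [-0.001, -0.061, 0.998], [-1.0, 0.001, -0.001]]
wrist_force: [-0.3, 0.6, 0.3]
gripper_width: 0.52
```

Emit:
move_arm(increments=[0,0,0,0,0,0,0.045,0,0,0,0,0,0,0.045,0,0,0,0,0,0,0.045])

```text
time_s: 1.35
tcp_pos: [0.4774, 0.1369, 0.1998]
ee_rot: [[-0.0, -0.998, -0.068], [0.0, -0.068, 0.998], [-1.0, 0.0, 0.0]]
wrist_force: [-0.3, 0.3, 0.6]
gripper_width: 0.518
```

Run:
```python
from h import *
s=r.sense();print(s['tcp_pos'],s['ee_rot'],s['joints'],s['gripper_width'])
inc([.477,.1355,.091],Rt(183.8))
shot('top','t1');crop('t1','t1',150,140,270,230,6.6)
shot('side','s1');crop('s1','s1',200,200,320,290,6.6)
```

```text
[0.4774 0.1369 0.1998] [[-0.0002 -0.9977 -0.0677]
 [ 0.0001 -0.0677  0.9977]
 [-1.      0.0002  0.0001]] [ 34.7654   9.9265 -17.9365  -0.0136 -62.1447 -30.8748] 0.5180697815665484
rot [ 0.08  0.01 -0.01] shift [ 0.1088  0.0004 -0.0014] F [-0.3   0.32  0.65] t 1.35
```

View pics/s1.png

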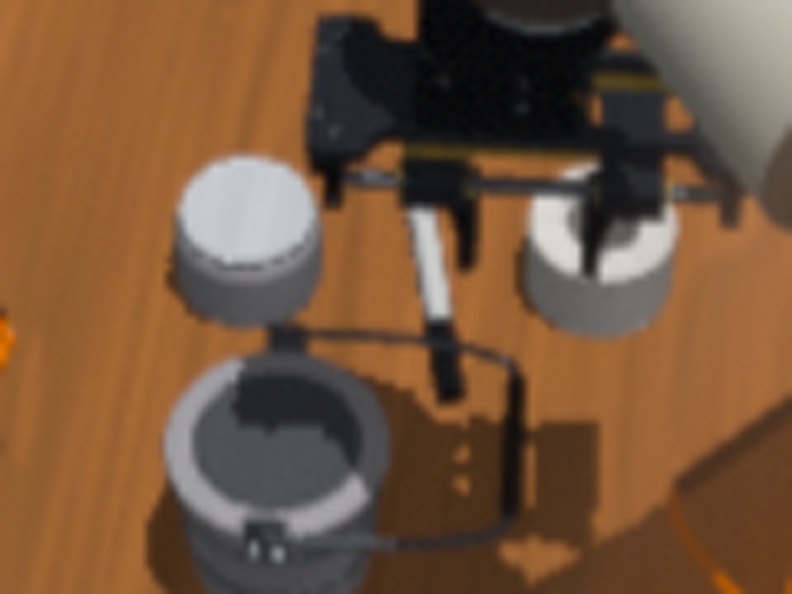

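View pics/t1.png

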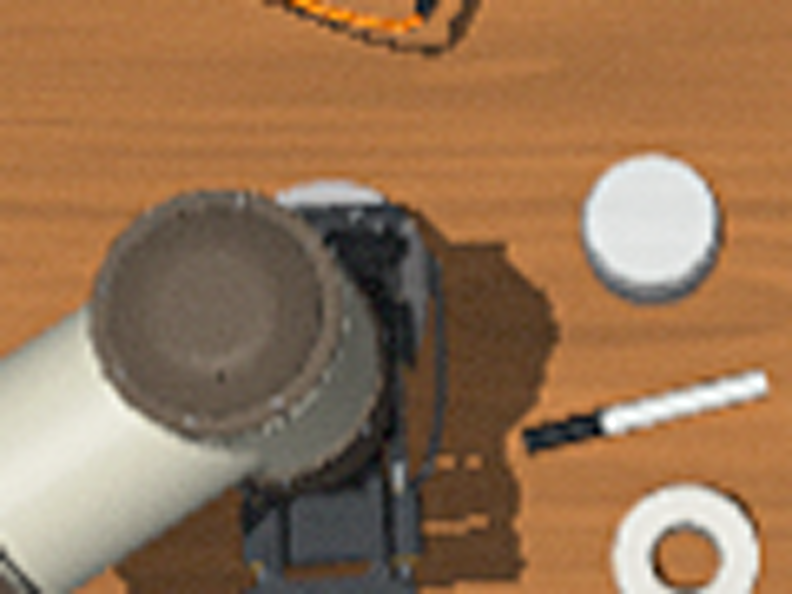

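Emit:
move_arm(increments=[0,0,0,0.02,0,-0.001,0.045,0,0,0,0.05,0,-0.001,0.045,0,0,0,0.08,0,-0.001,0.045,0,0,0,0.1,0,-0.001,0.045,0,0,0,0.109,0,-0.001,0.045,0,0,0,0.109,0,-0.001,0.045,0,0,0,0.109,0,-0.001,0.045])

```text
time_s: 2.03
tcp_pos: [0.4782, 0.136, 0.0915]
ee_rot: [[0.001, -0.998, -0.069], [-0.0, -0.069, 0.998], [-1.0, -0.001, -0.0]]
wrist_force: [0.4, 0.8, 0.6]
gripper_width: 0.518
```

Run:
```python
from h import *
inc([.477,.1355,.091],Rt(183.8))
shot('side','s2');crop('s2','s2',200,200,320,290,6.6)
```

```text
rot [ 0.13 -0.01  0.04] shift [ 0.0005  0.0012 -0.0004] F [0.37 0.8  0.56] t 2.0333
```

View pics/s2.png

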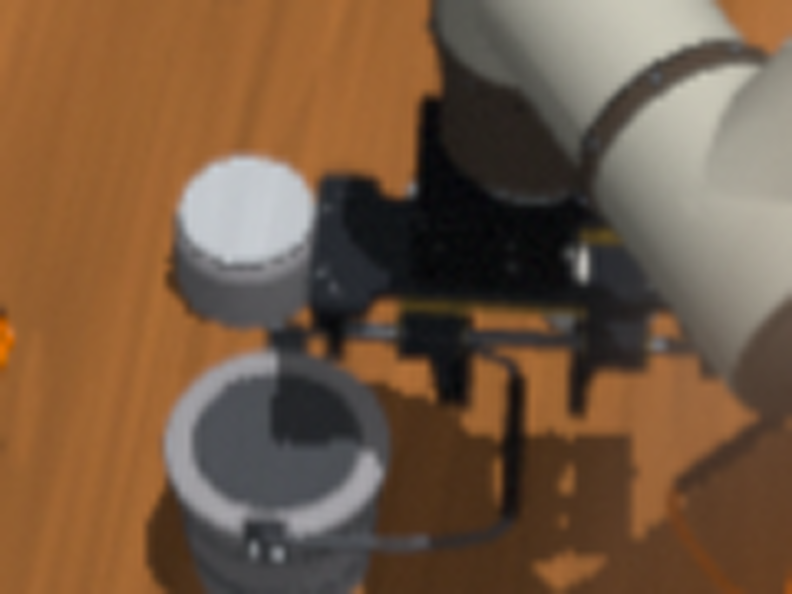

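The fingers straddle the grip near its far end, with tips at about (455,400) and (578,410) and the grip at x≈515. I'll close them.

Emit:
move_arm(increments=[0,0,0,0,0,0,0,0,0,0,0,0,0,0,0,0,0,0,0,0,0,0,0,0,0,0,0,0,0,0,0,0,0,0,0,0,0,0,0,0,0,0])

```text
time_s: 2.58
tcp_pos: [0.4778, 0.1351, 0.0912]
ee_rot: [[0.0, -0.998, -0.067], [0.0, -0.067, 0.998], [-1.0, -0.0, 0.0]]
wrist_force: [0.4, 0.4, 0.1]
gripper_width: 0.149
```

Run:
```python
from h import *
s=r.sense();print(s['tcp_pos'],s['wrist_force'],s['gripper_width']*.087)
shot('side','s3');crop('s3','s3',200,200,320,290,6.6)
shot('top','t3');crop('t3','t3',150,140,270,230,6.6)
```

```text
[0.4778 0.1351 0.0912] [0.375  0.3998 0.0961] 0.012988926369873945
```

View pics/s3.png

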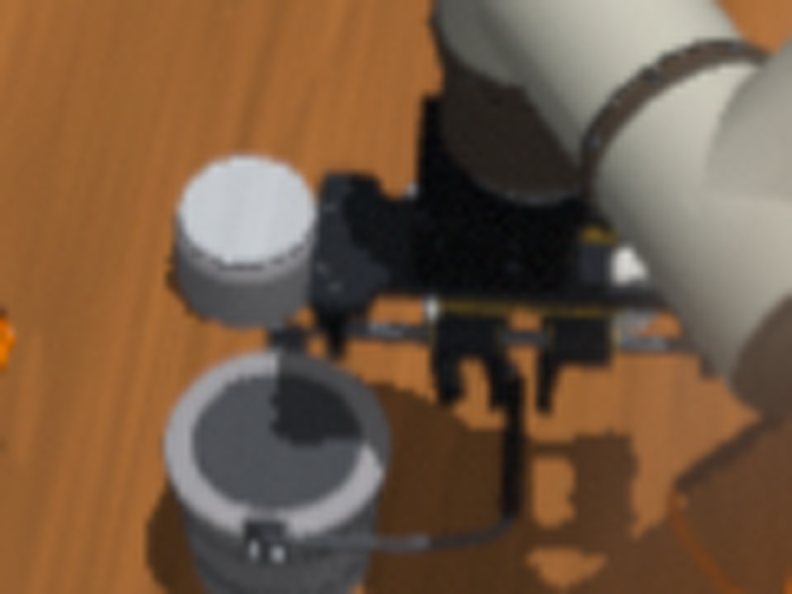

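Still closing (13 mm); I'll give the fingers more rows.

Emit:
move_arm(increments=[0,0,0,0,0,0,0,0,0,0,0,0,0,0,0,0,0,0,0,0,0,0,0,0,0,0,0,0])

```text
time_s: 3.02
tcp_pos: [0.4776, 0.135, 0.0911]
ee_rot: [[-0.0, -0.998, -0.067], [-0.0, -0.067, 0.998], [-1.0, 0.0, -0.0]]
wrist_force: [-1.5, -0.3, 3.3]
gripper_width: 0.009
```

Run:
```python
from h import *
s=r.sense();print(s['tcp_pos'],s['wrist_force'],s['gripper_width']*.087)
shot('side','s4');crop('s4','s4',200,200,320,290,6.6)
# arc rows in tool frame, pail x dir 3.8deg, tool axes
R=s['ee_rot'];ux=np.array([np.cos(np.radians(3.8)),np.sin(np.radians(3.8)),0]);
for d in range(0,91,6):
    a=np.radians(d);print(d,(R.T@(.11*(1-np.cos(a))*ux+.11*np.sin(a)*np.array([0,0,1]))).round(4))
```

```text
[0.4776 0.135  0.0911] [-1.4665 -0.3121  3.3239] 0.0007954728475978714
0 [0. 0. 0.]
6 [-0.0115 -0.0006 -0.    ]
12 [-0.0229 -0.0024 -0.    ]
18 [-0.034  -0.0054 -0.    ]
24 [-0.0447 -0.0095 -0.    ]
30 [-0.055  -0.0147 -0.    ]
36 [-0.0647 -0.021  -0.    ]
42 [-0.0736 -0.0282 -0.    ]
48 [-0.0817 -0.0364 -0.    ]
54 [-0.089  -0.0453 -0.    ]
60 [-0.0953 -0.055  -0.    ]
66 [-0.1005 -0.0652 -0.    ]
72 [-0.1046 -0.076  -0.    ]
78 [-0.1076 -0.0871 -0.0001]
84 [-0.1094 -0.0985 -0.0001]
90 [-0.11   -0.11   -0.0001]
```

View pics/s4.png

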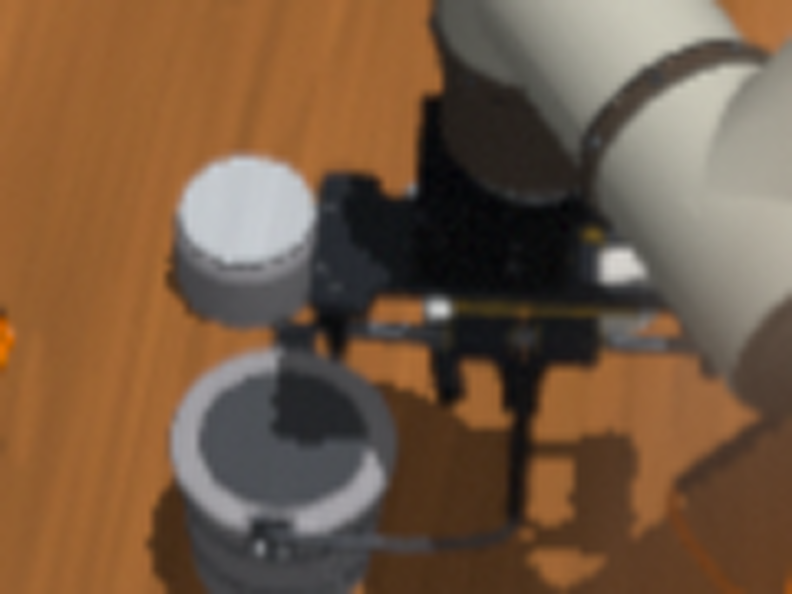

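The fingers shut fully without holding the tube. I'll overlay the expected positions to see where it is.

```bash
python3 - <<'E'
from h import *
for n in ['s2','s3','s4']:
    im=cv2.imread(f'pics/raw_{n}.png')[220:280,230:300]; im=cv2.resize(im,None,fx=8,fy=8,interpolation=cv2.INTER_CUBIC)
    for P,c in (([.4776,.135,.083],(0,0,255)),([.4776,.135,.102],(0,255,0)),([.4787,.1195,.102],(255,255,0)),([.4733,.201,.102],(255,255,0))):
        u,v=proj('side',P)[0]; cv2.circle(im,(int((u-230+.5)*8),int((v-220+.5)*8)),4,c,1)
    cv2.imwrite(f'pics/{n}o.png',im)
E
python3 -c "
import cv2,numpy as np
a=[cv2.imread(f'pics/{n}o.png') for n in('s3','s4')]
o=np.hstack(a);cv2.imwrite('pics/o34.png',cv2.resize(o,(800,int(o.shape[0]*800/o.shape[1]))))"
```

```text
(no output)
```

View pics/s3o.png

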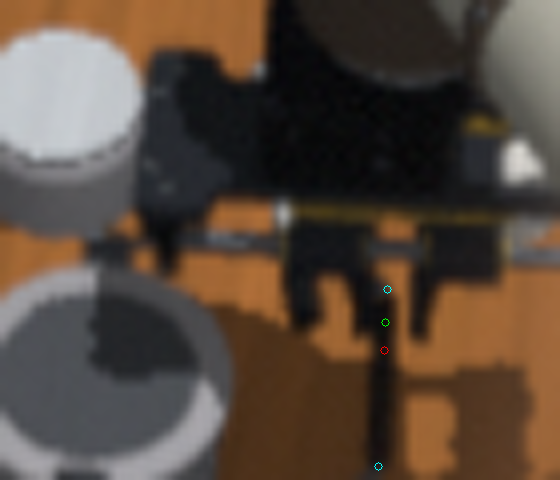

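View pics/s4o.png

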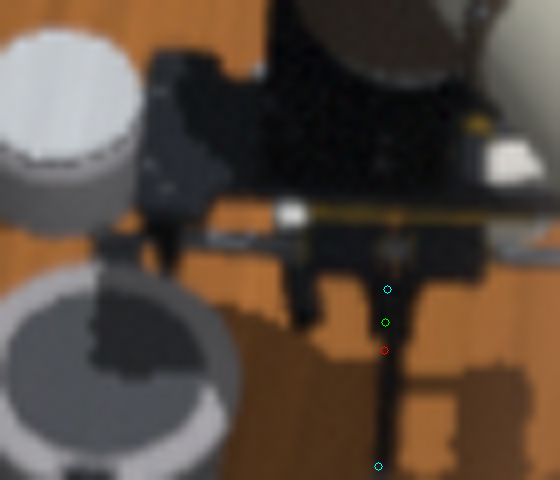

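Emit:
move_arm(increments=[0,0,0,0,0,0,0.045,0,0,0,0,0,0,0.045,0,0,0,0,0,0,0.045,0,0,0,0,0,0,0.045,0,0,0,0,0,0,0.045,0,0,0,0,0,0,0.045])

```text
time_s: 3.57
tcp_pos: [0.4776, 0.1351, 0.0907]
ee_rot: [[-0.0, -0.998, -0.067], [-0.0, -0.067, 0.998], [-1.0, 0.0, -0.0]]
wrist_force: [0.2, 0.3, -0.3]
gripper_width: 0.374
```

Run:
```python
from h import *
s=r.sense();print(s['tcp_pos'],s['wrist_force'],s['gripper_width']*.087)
shot('side','s5');crop('s5','s5',205,215,305,305,6.6)
shot('top','t5');crop('t5','t5',150,140,270,230,6.6)
```

```text
[0.4776 0.1351 0.0907] [ 0.2431  0.3298 -0.3036] 0.03251034603041634
```

View pics/s5.png

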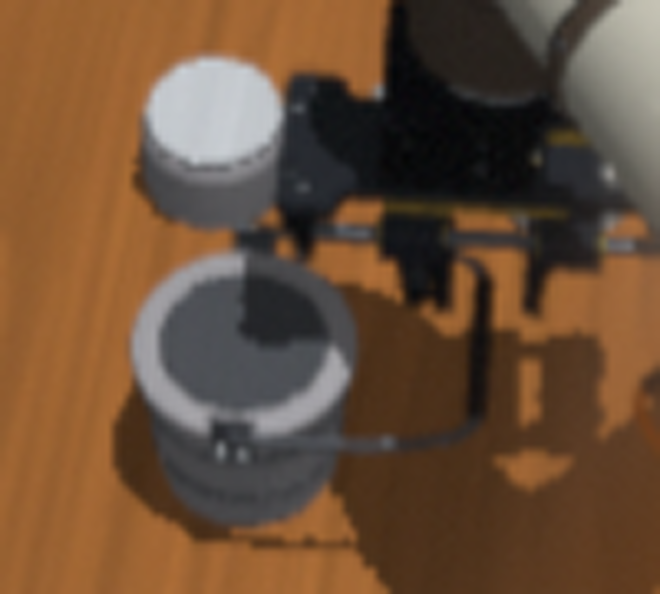

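View pics/t5.png

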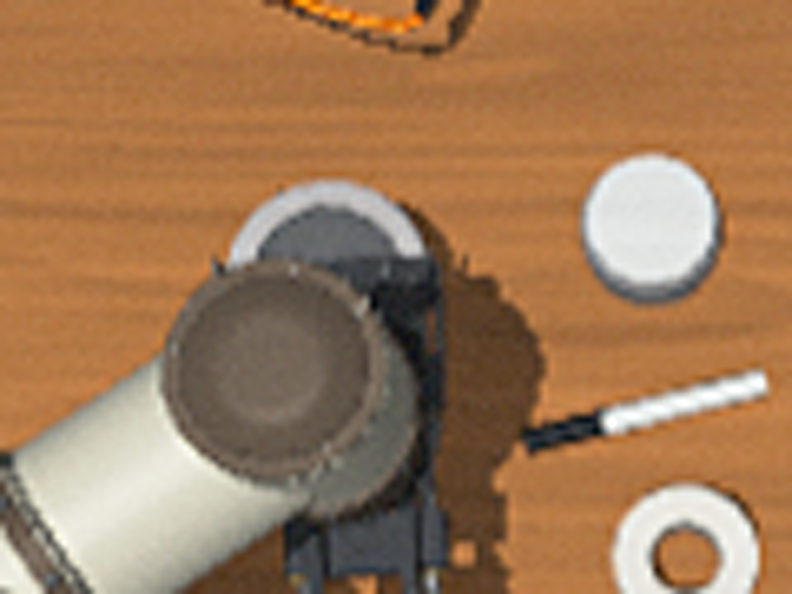

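Run:
```python
from h import *
im=cv2.imread('pics/raw_s2.png')[230:275,240:310]; k=11; im=cv2.resize(im,None,fx=k,fy=k,interpolation=cv2.INTER_CUBIC)
p=np.array([.4782,.136,.0915]); yd=np.array([-.998,-.069,0]); zd=np.array([-.069,.998,0])
for sx in(-1,1):
  for sz in(-1,1):
    for z,c in((-.008,(0,0,255)),(.011,(0,255,0)),(.04,(255,255,0))):
      P=p+yd*sx*.0225+zd*sz*.0095+[0,0,z]
      u,v=proj('side',P)[0]; cv2.circle(im,(int((u-240+.5)*k),int((v-230+.5)*k)),4,c,1)
cv2.imwrite('pics/s2o.png',im)
sa=lambda u,v:((u+.5)/8-.5+210,(v+.5)/8-.5+230); ta=lambda u,v:((u+.5)/7-.5+170,(v+.5)/7-.5+155)
print('lid',tri(sa(256,298),ta(210,195)))
print('grip',tri(sa(541.5,300),ta(211,413)),tri(sa(546,215),ta(297,408)),tri(sa(537,385),ta(125,418)))
```

```text
lid (array([0.5864, 0.1666, 0.0892]), np.float64(0.0006611937169831354))
grip (array([0.4772, 0.1614, 0.1012]), np.float64(0.0019599840498213867)) (array([0.4799, 0.1205, 0.1   ]), np.float64(0.002212307021785023)) (array([0.4745, 0.2019, 0.104 ]), np.float64(0.0014845887476432737))
```

View pics/s2o.png

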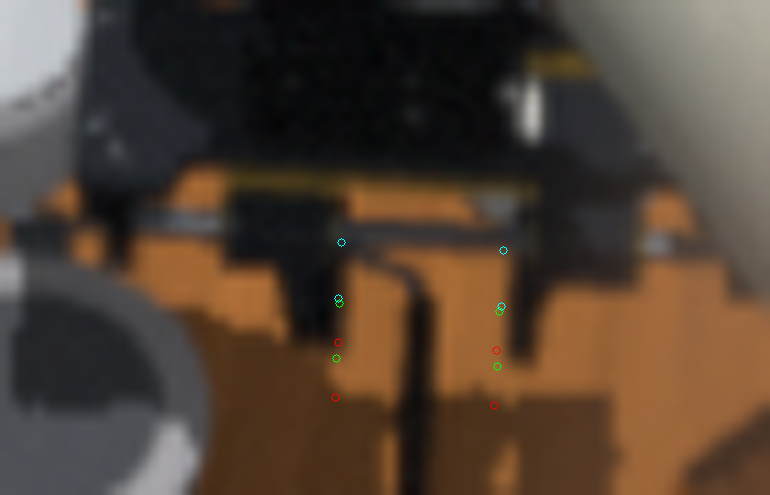

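Emit:
move_arm(increments=[0,0,0,0.002,0,0.001,0.045,0,0,0,0.004,0,0.002,0.045,0,0,0,0.007,0,0.003,0.045,0,0,0,0.007,0,0.003,0.0,0,0,0,0.007,0,0.003,0.0,0,0,0,0.007,0,0.003,0.0,0,0,0,0.007,0,0.003,0.0,0,0,0,0.007,0,0.003,0.0,0,0,0,0.007,0,0.003,0.0,0,0,0,0.007,0,0.003,0.0,0,0,0,0.007,0,0.003,0.0,0,0,0,0.007,0,0.003,0.0])

```text
time_s: 4.67
tcp_pos: [0.478, 0.1383, 0.0841]
ee_rot: [[0.001, -0.998, -0.067], [0.0, -0.067, 0.998], [-1.0, -0.001, 0.0]]
wrist_force: [0.2, -0.9, -0.7]
gripper_width: 0.102
```

Run:
```python
from h import *
s=r.sense();print(s['tcp_pos'],s['wrist_force'],s['gripper_width']*.087)
shot('side','s6');crop('s6','s6',205,215,305,305,6.6)
```

```text
[0.478  0.1383 0.0841] [ 0.2078 -0.9303 -0.6911] 0.0088877696343786
```

View pics/s6.png

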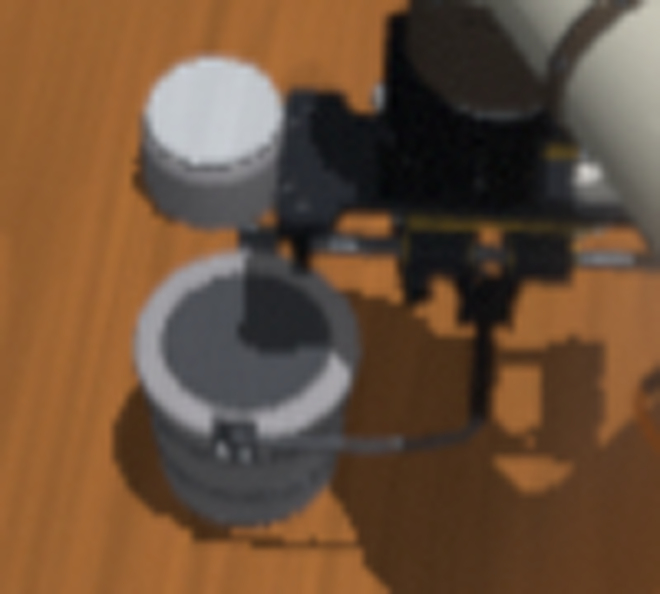

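Emit:
move_arm(increments=[0,0,0,0,0,0,0,0,0,0,0,0,0,0,0,0,0,0,0,0,0])

```text
time_s: 4.97
tcp_pos: [0.4777, 0.1382, 0.084]
ee_rot: [[0.0, -0.998, -0.067], [0.0, -0.067, 0.998], [-1.0, -0.0, 0.0]]
wrist_force: [0.9, -0.2, -0.6]
gripper_width: 0.1
```

Emit:
move_arm(increments=[0,0,0,-0.0115,-0.0006,0,0,0,0,0,-0.0229,-0.0024,0,0,0,0,0,-0.034,-0.0054,0,0,0,0,0,-0.0447,-0.0095,0,0,0,0,0,-0.055,-0.0147,0,0,0,0,0,-0.055,-0.0147,0,0])

```text
time_s: 5.47
tcp_pos: [0.4939, 0.1397, 0.1408]
ee_rot: [[0.004, -0.998, -0.067], [0.002, -0.067, 0.998], [-1.0, -0.004, 0.001]]
wrist_force: [0.9, -0.3, -1.5]
gripper_width: 0.099
```

Run:
```python
from h import *
s=r.sense();print(s['tcp_pos'],s['wrist_force'],s['moment'],s['gripper_width']*.087)
shot('side','s7');crop('s7','s7',205,205,305,295,6.6)
```

```text
[0.4939 0.1397 0.1408] [ 0.9071 -0.3281 -1.4664] [-0.0781 -0.4168 -0.0088] 0.008645364393050133
```

View pics/s7.png

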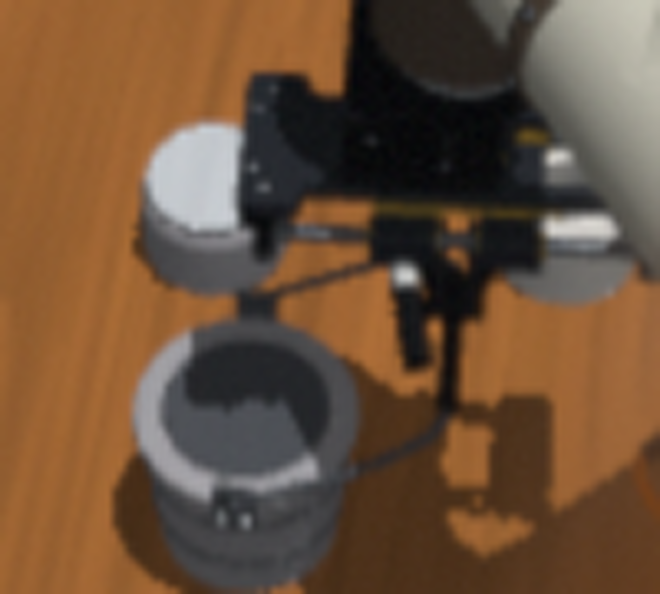

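The side view shows the bail rising, with the grip end near (447,410), and the pail still standing. I'll continue the arc.

Emit:
move_arm(increments=[0,0,0,-0.0097,-0.0063,0,0,0,0,0,-0.0186,-0.0135,0,0,0,0,0,-0.0267,-0.0217,0,0,0,0,0,-0.034,-0.0306,0,0,0,0,0,-0.0403,-0.0403,0,0,0,0,0,-0.0455,-0.0505,0,0,0,0,0,-0.0496,-0.0613,0,0,0,0,0,-0.0526,-0.0724,0,0,0,0,0,-0.0544,-0.0838,0,0,0,0,0,-0.055,-0.0953,0,0,0,0,0,-0.055,-0.0953,0,0,0,0,0,-0.055,-0.0953,0,0])

```text
time_s: 6.52
tcp_pos: [0.5874, 0.1447, 0.194]
ee_rot: [[-0.0, -0.998, -0.066], [-0.002, -0.066, 0.998], [-1.0, 0.0, -0.002]]
wrist_force: [-0.3, -2.5, 4.6]
gripper_width: 0.101
```

Run:
```python
from h import *
s=r.sense();print(s['tcp_pos'],s['wrist_force'],s['moment'],s['gripper_width']*.087)
shot('side','s8');crop('s8','s8',195,195,295,285,6.6)
```

```text
[0.5874 0.1447 0.194 ] [-0.2541 -2.4847  4.5831] [-0.536  -0.092   0.0117] 0.008822185439826383
```

View pics/s8.png

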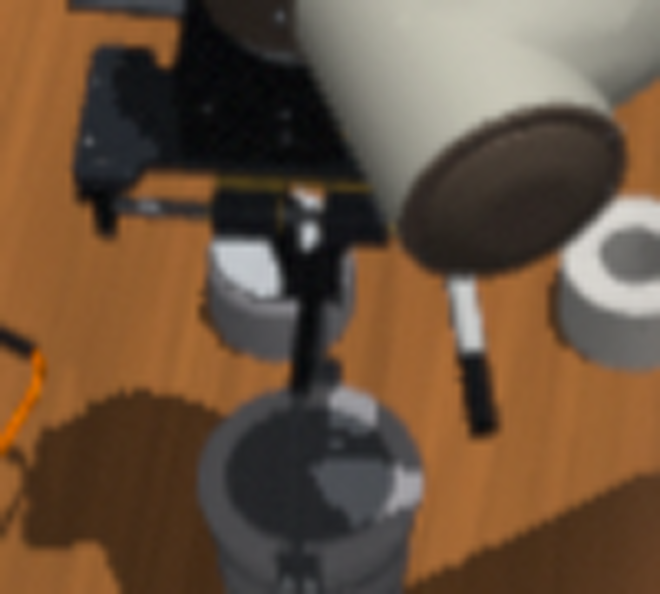

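Emit:
move_arm(increments=[0,0,0,-0.004,0,0,0,0,0,0,-0.01,0,0,0,0,0,0,-0.018,0,0,0,0,0,0,-0.028,0,0,0,0,0,0,-0.04,0,0,0,0,0,0,-0.05,0,0,0,0,0,0,-0.055,0,0,0,0,0,0,-0.055,0,0,0,0,0,0,-0.055,0,0,0])

```text
time_s: 7.32
tcp_pos: [0.5871, 0.1456, 0.249]
ee_rot: [[-0.0, -0.998, -0.067], [0.001, -0.067, 0.998], [-1.0, -0.0, 0.001]]
wrist_force: [-0.4, -0.2, -4.2]
gripper_width: 0.103
```

Run:
```python
from h import *
s=r.sense();print(s['tcp_pos'],s['wrist_force'],s['moment'],s['gripper_width']*.087)
shot('side','s9');crop('s9','s9',195,175,305,295,5)
shot('top','t9');crop('t9','t9',130,120,270,230,5.5)
```

```text
[0.5871 0.1456 0.249 ] [-0.3971 -0.1794 -4.2029] [-0.0313 -0.0368 -0.0045] 0.008926423601847115
```

View pics/s9.png

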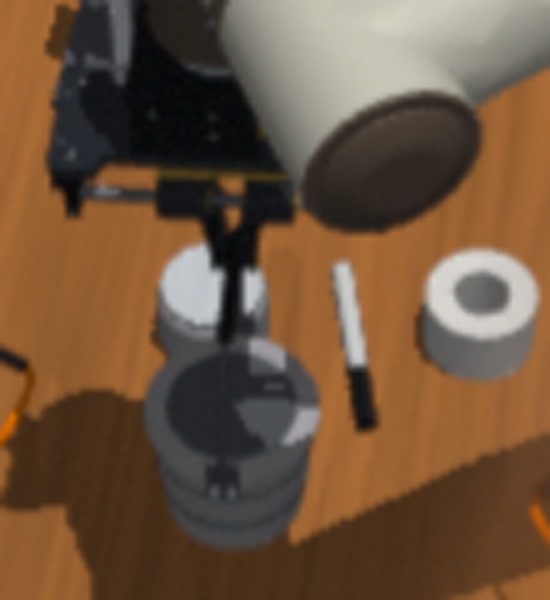

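View pics/t9.png

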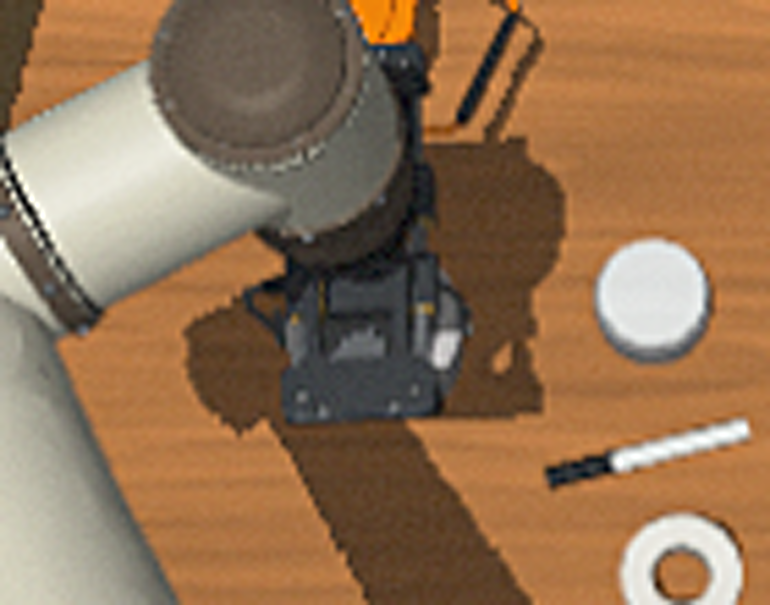

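The pail is lifted upright, with its rim at about (232,400) and its foot clear of the bench. The weight reads about 4.3 N. I'll check how far down the fingers the grip sits.

Run:
```python
from h import *
k=8;x0,y0=205,195
im=cv2.imread('pics/raw_s9.png')[y0:270,x0:285]; im=cv2.resize(im,None,fx=k,fy=k,interpolation=cv2.INTER_CUBIC)
p=np.array([.5871,.1456,.249]); zd=np.array([-.067,.998,0])
def dot(P,c):
    u,v=proj('side',P)[0]; cv2.circle(im,(int((u-x0+.5)*k),int((v-y0+.5)*k)),4,c,1)
for w in(-.0095,.0095):
    dot(p+zd*w+[0,0,-.008],(0,0,255)); dot(p+zd*w+[0,0,.062],(0,255,255))
g=p+zd*.023+[0,0,.018]
for w in(-.041,0,.041): dot(g+zd*w,(255,255,0))
dot(g-[0,0,.115],(0,255,0));dot(g-[0,0,.212],(0,255,0))
for w in(-.058,.058): dot(g-[0,0,.11]+zd*w,(255,0,255))
cv2.imwrite('pics/s9o.png',im)
```

```text
(no output)
```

View pics/s9o.png

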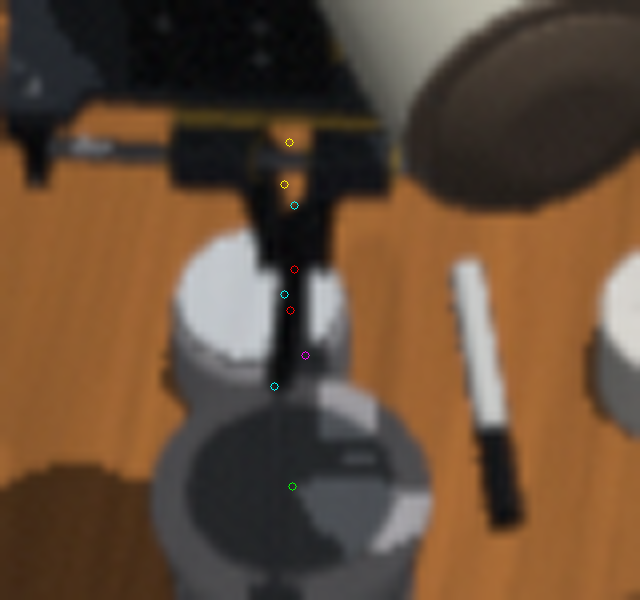

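Run:
```python
from h import *
sb=lambda u,v:((u+.5)/6-.5+195,(v+.5)/6-.5+110); tb=lambda u,v:((u+.5)/6-.5+290,(v+.5)/6-.5+105)
print('col',tri(sb(150,85),tb(255,115)), atz('top',tb(255,115),.305))
b=tri(sb(401,135),tb(256,402))[0];print('beamend',b,atz('top',tb(256,402),.278),atz('top',tb(250,185),.278))
print('tip',tri(sb(503,102),tb(275,508)),'backleg',tri(sb(423,118),tb(264,422)))
print('Ubottom',[atz('side',sb(455,160),z) for z in(.25,.26)])
inc([.455,-.274,.317],Rt(180.5))
```

```text
col (array([ 0.7206, -0.2491,  0.3038]), np.float64(0.0013039801140267884)) [ 0.7209 -0.2489  0.305 ]
beamend [ 0.5793 -0.2483  0.2837] [ 0.5819 -0.2496  0.278 ] [ 0.6938 -0.2507  0.278 ]
tip (array([ 0.5221, -0.2498,  0.3121]), np.float64(0.0004227899449584918)) backleg (array([ 0.5668, -0.2493,  0.2964]), np.float64(0.0015165953491461407))
Ubottom [array([ 0.5497, -0.2699,  0.25  ]), array([ 0.5485, -0.2582,  0.26  ])]
rot [ 3.32 -0.02 -0.1 ] shift [-0.0685  0.1595 -0.4096] F [-0.44 -0.57 -4.19] t 7.4167
```

Emit:
move_arm(increments=[0,0,0,-0.012,0,0,0,0,0,0,-0.03,0,0,0,0,0,0,-0.05,0.0016,-0.0041,0,0,0,0,-0.065,0.0048,-0.0122,0,0,0,0,-0.0715,0.0096,-0.0245,0,0,0,0,-0.0715,0.0159,-0.0408,0,0,0,0,-0.0715,0.0239,-0.0612,0,0,0,0,-0.0715,0.0319,-0.0816,0,0,0,0,-0.0715,0.0399,-0.102,0,0,0,0,-0.0715,0.0478,-0.1224,0,0,0,0,-0.0715,0.0558,-0.1428,0,0,0,0,-0.0715,0.0638,-0.1632,0])

```text
time_s: 8.42
tcp_pos: [0.5324, -0.0237, 0.3187]
ee_rot: [[-0.004, -0.998, -0.066], [-0.0, -0.066, 0.998], [-1.0, 0.004, -0.0]]
wrist_force: [1.1, -1.0, -3.7]
gripper_width: 0.105
```

Emit:
move_arm(increments=[0,0,0,0,0.008,-0.0204,0,0,0,0,0,0.0159,-0.0408,0,0,0,0,0,0.0239,-0.0612,0,0,0,0,0,0.0319,-0.0816,0,0,0,0,0,0.0399,-0.102,0,0,0,0,0,0.0478,-0.1224,0,0,0,0,0,0.0558,-0.1428,0,0,0,0,0,0.0638,-0.1632,0,0,0,0,0,0.0717,-0.1836,0,0,0,0,0,0.0797,-0.204,0,0,0,0,0,0.0861,-0.2204,0,0,0,0,0,0.0909,-0.2326,0])

```text
time_s: 9.42
tcp_pos: [0.4569, -0.2615, 0.3188]
ee_rot: [[-0.003, -0.998, -0.065], [0.001, -0.065, 0.998], [-1.0, 0.003, 0.001]]
wrist_force: [1.2, -0.2, -3.6]
gripper_width: 0.101
```

Emit:
move_arm(increments=[0.8,0,0,0,0.0024,-0.0061,0,1.6,0,0,0,0.004,-0.0102,0,2.4,0,0,0,0.0048,-0.0122,0,3.3,0,0,0,0.0048,-0.0122,0,3.3,0,0,0,0.0048,-0.0122,0,3.3,0,0,0,0.0048,-0.0122,0,3.3,0,0,0,0.0048,-0.0122,0,3.3,0,0,0,0.0048,-0.0122,0,3.3,0,0,0,0.0048,-0.0122,0])

```text
time_s: 10.17
tcp_pos: [0.4555, -0.272, 0.3205]
ee_rot: [[0.0, -1.0, -0.01], [0.0, -0.01, 1.0], [-1.0, -0.0, 0.0]]
wrist_force: [-0.1, 0.3, -3.9]
gripper_width: 0.103
```

Run:
```python
from h import *
s=r.sense();print(s['time_s'],s['tcp_pos'],s['wrist_force'],s['moment'],s['gripper_width']*.087,s['joints'])
print(s['ee_rot'])
shot('side','s10');crop('s10','s10',200,90,330,200,6)
shot('top','t10');crop('t10','t10',290,90,400,230,4.2)
```

```text
10.1667 [ 0.4555 -0.272   0.3205] [-0.0944  0.3137 -3.9083] [ 0.0434 -0.0442  0.0119] 0.008954252829272816 [-13.3112   9.299   -1.2915  -0.0051 -79.4035  13.871 ]
[[ 0.0001 -1.     -0.0098]
 [ 0.0001 -0.0098  1.    ]
 [-1.     -0.0001  0.0001]]
```

View pics/s10.png

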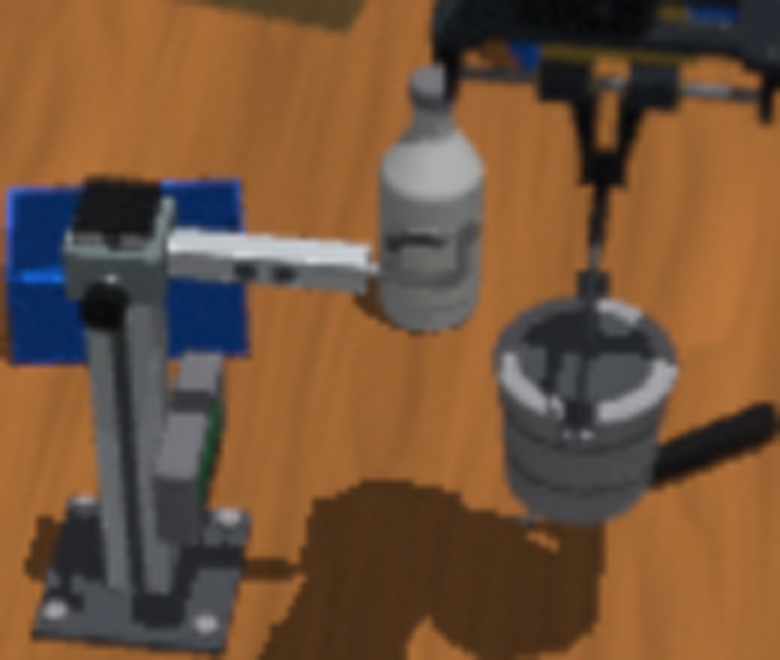

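View pics/t10.png

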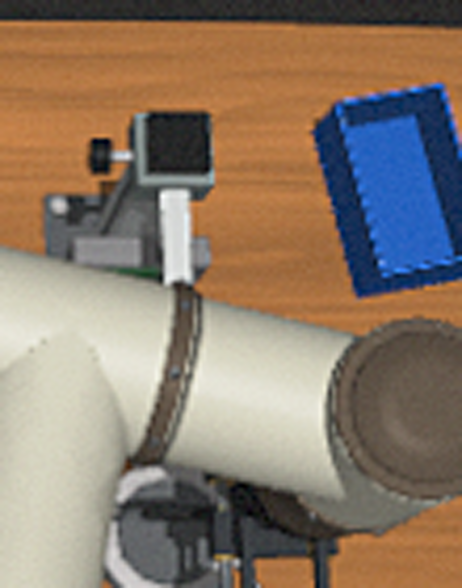

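Run:
```python
from h import *
k=9;x0,y0=250,90
im=cv2.imread('pics/raw_s10.png')[y0:180,x0:330]; im=cv2.resize(im,None,fx=k,fy=k,interpolation=cv2.INTER_CUBIC)
p=np.array([.4555,-.272,.3205]); zd=np.array([-.01,1,0])
def dot(P,c):
    u,v=proj('side',P)[0]; cv2.circle(im,(int((u-x0+.5)*k),int((v-y0+.5)*k)),4,c,1)
for w in(-.0095,.0095): dot(p+zd*w+[0,0,-.008],(0,0,255))
g=p+zd*.023+[0,0,.018]
for w in(-.041,0,.041): dot(g+zd*w,(255,255,0))
dot(g-[0,0,.115],(0,255,0));dot(g-[0,0,.212],(0,255,0))
for w in(-.058,.058): dot(g-[0,0,.11]+zd*w,(255,0,255))
for a,z in((-.03,.038),(-.019,.024),(-.019,-.009),(.019,.028),(.019,-.009)): dot([.5465+a,-.2495,.274+z],(0,255,255))
cv2.imwrite('pics/s10o.png',im)
```

```text
(no output)
```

View pics/s10o.png

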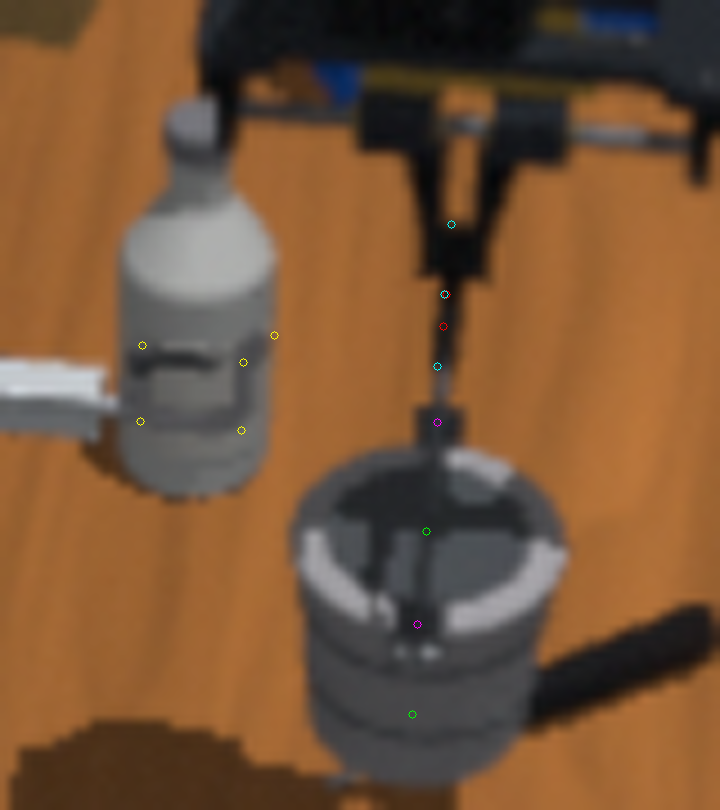

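The overlay agrees with the picture: the ears, rim and tube all fall on their predicted dots, and so does the hook within a pixel or so. I'll bring the grip in over the tip.

Emit:
move_arm(increments=[0,0,0,0,-0.004,0,0,0,0,0,0,-0.012,0,0,0,0,0,0,-0.022,0,0,0,0,0,0,-0.032,0,0,0,0,0,0,-0.042,0,0,0,0,0,0,-0.052,0,0,0,0,0,0,-0.062,0,0,0,0,0,0,-0.072,0,0,0,0,0,0,-0.079,0,0,0,0,0,0,-0.082,0,0,0,0,0,0,-0.082,0,0,0,0,0,0,-0.082,0,0])

```text
time_s: 11.27
tcp_pos: [0.5373, -0.2715, 0.3203]
ee_rot: [[-0.001, -1.0, -0.009], [0.0, -0.009, 1.0], [-1.0, 0.001, 0.0]]
wrist_force: [0.1, -0.2, -4.6]
gripper_width: 0.103
```

Emit:
move_arm(increments=[0,0,0,0,0,0,0,0,0,0,0,0,0,0,0,0,0,0,0,0,0,0,0,0,0,0,0,0,0,0,0,0,0,0,0,0,0,0,0,0,0,0,0,0,0,0,0,0,0])

```text
time_s: 11.85
tcp_pos: [0.5374, -0.2715, 0.3205]
ee_rot: [[0.0, -1.0, -0.009], [-0.0, -0.009, 1.0], [-1.0, -0.0, -0.0]]
wrist_force: [-0.1, -0.1, -5.0]
gripper_width: 0.103
```

```bash
cat > ov.py <<'E'
from h import *
import sys
def ov(name,hx=.5465,seat=.274,x0=225,y0=95,w=75,h=60,k=10):
    s=r.sense();p=s['tcp_pos'];zd=s['ee_rot'][:,2]
    print(s['time_s'],p,s['wrist_force'],s['moment'],s['gripper_width']*.087)
    shot('side',name); im=cv2.imread(f'pics/raw_{name}.png')[y0:y0+h,x0:x0+w]; im=cv2.resize(im,None,fx=k,fy=k,interpolation=cv2.INTER_CUBIC)
    def dot(P,c):
        u,v=proj('side',P)[0]; cv2.circle(im,(int((u-x0+.5)*k),int((v-y0+.5)*k)),4,c,1)
    g=p+zd*.023+[0,0,.018]
    for q in(-.041,0,.041): dot(g+zd*q,(255,255,0))
    for a,z in((-.03,.038),(-.019,.024),(-.019,-.009),(.019,.028),(.019,-.009)): dot([hx+a,-.2495,seat+z],(0,255,255))
    cv2.imwrite(f'pics/{name}.png',im)
E
python3 -c "
from ov import *
ov('s11')"
```

```text
11.85 [ 0.5374 -0.2715  0.3205] [-0.0799 -0.0825 -5.004 ] [-0.0203 -0.1164  0.0214] 0.008926154548394748
```

View pics/s11.png

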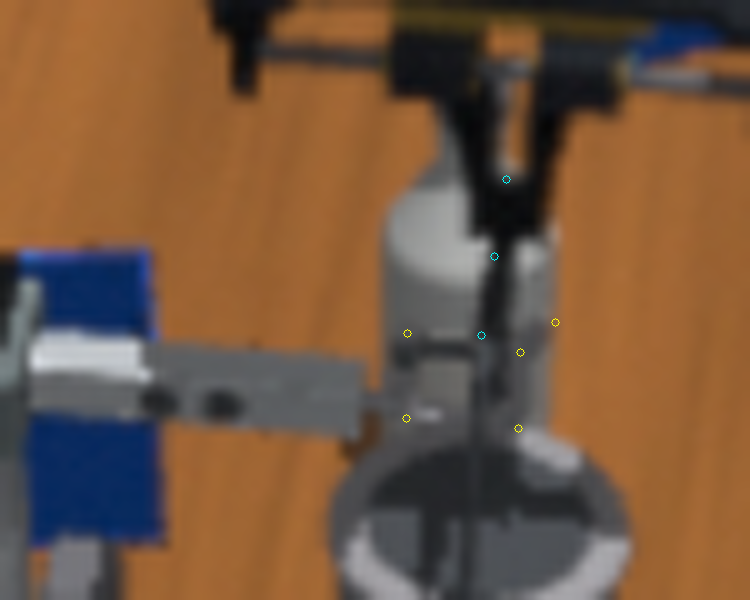

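Run:
```python
from h import *
o=[]
for n in('s0','s10','s11'):
    im=cv2.imread(f'pics/raw_{n}.png')[112:145,255:285]; im=cv2.resize(im,None,fx=8.8,fy=14,interpolation=cv2.INTER_CUBIC)
    im=cv2.convertScaleAbs(im,alpha=1.4,beta=-20)
    for i in range(0,30,5): cv2.putText(im,str(255+i),(int((i+.5)*8.8)-10,12),0,.35,(0,255,255)); cv2.line(im,(int((i+.5)*8.8),14),(int((i+.5)*8.8),30),(0,255,255))
    for i in range(0,33,5): cv2.putText(im,str(112+i),(0,int((i+.5)*14)),0,.35,(0,255,255))
    o.append(im)
cv2.imwrite('pics/cmp.png',np.hstack(o))
```

```text
(no output)
```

View pics/cmp.png

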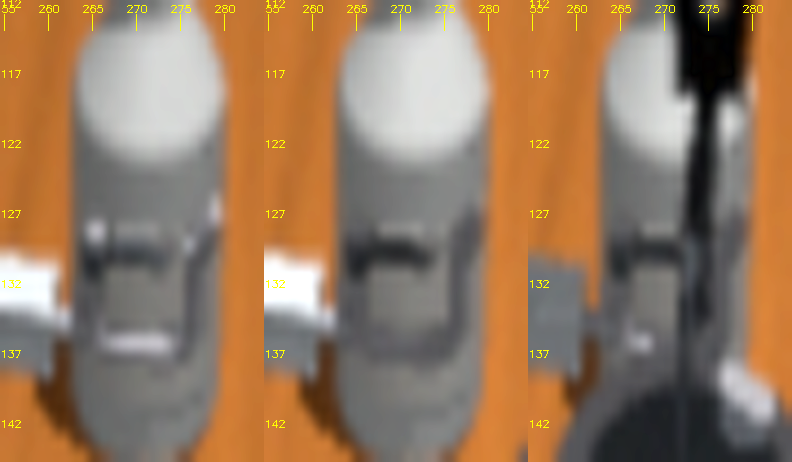

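Emit:
move_arm(increments=[0,0,0,0.002,-0.0015,0,0,0,0,0,0.005,-0.0015,0,0,0,0,0,0.009,-0.0015,0,0,0,0,0,0.013,-0.0015,0,0,0,0,0,0.017,-0.0015,0,0,0,0,0,0.02,-0.0015,0,0,0,0,0,0.022,-0.0015,0,0,0,0,0,0.022,-0.0015,0,0,0,0,0,0.022,-0.0015,0,0])

```text
time_s: 12.65
tcp_pos: [0.5389, -0.2716, 0.2984]
ee_rot: [[-0.0, -1.0, -0.009], [-0.0, -0.009, 1.0], [-1.0, 0.0, -0.0]]
wrist_force: [0.4, -0.3, -4.4]
gripper_width: 0.104
```

```bash
python3 -c "
from ov import *
ov('s12',hx=.547)"
```

```text
12.65 [ 0.5389 -0.2716  0.2984] [ 0.3941 -0.2669 -4.4083] [-0.0124 -0.0279  0.0283] 0.009028404530519176
```

View pics/s12.png

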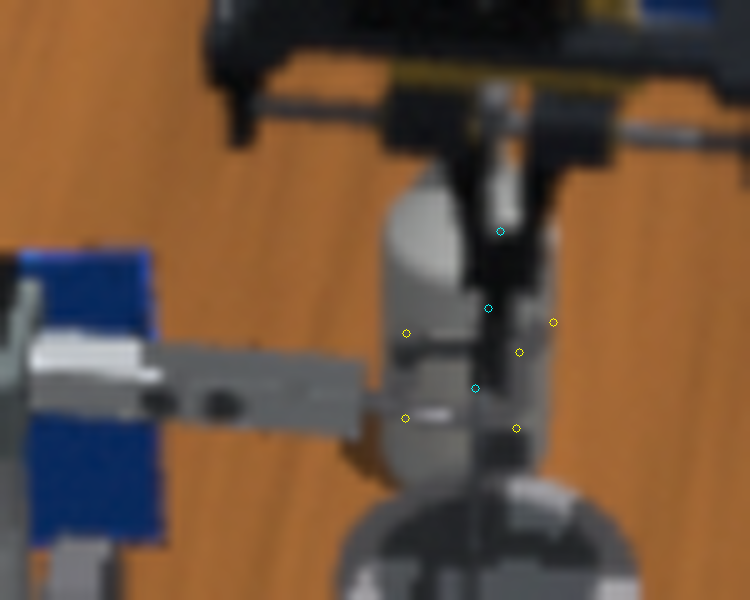

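Emit:
move_arm(increments=[0,0,0,0.0015,0,0,0,0,0,0,0.003,0,0,0,0,0,0,0.0045,0,0,0,0,0,0,0.006,0,0,0,0,0,0,0.007,0,0,0,0,0,0,0.008,0,0,0])

```text
time_s: 13.2
tcp_pos: [0.5388, -0.2715, 0.2902]
ee_rot: [[-0.0, -1.0, -0.009], [0.0, -0.009, 1.0], [-1.0, 0.0, 0.0]]
wrist_force: [-0.6, -0.4, -4.7]
gripper_width: 0.098
```

Emit:
move_arm(increments=[0,0,0,0.001,0,0,0,0,0,0,0.002,0,0,0,0,0,0,0.003,0,0,0])

```text
time_s: 13.45
tcp_pos: [0.5389, -0.2715, 0.2874]
ee_rot: [[0.0, -1.0, -0.009], [-0.0, -0.009, 1.0], [-1.0, -0.0, -0.0]]
wrist_force: [0.7, -0.6, -4.5]
gripper_width: 0.102
```

Emit:
move_arm(increments=[0,0,0,0.001,0,0,0,0,0,0,0.002,0,0,0,0,0,0,0.003,0,0,0])

```text
time_s: 13.7
tcp_pos: [0.5389, -0.2715, 0.2844]
ee_rot: [[0.0, -1.0, -0.009], [-0.0, -0.009, 1.0], [-1.0, -0.0, -0.0]]
wrist_force: [-0.5, -0.4, -4.6]
gripper_width: 0.1
```

Emit:
move_arm(increments=[0,0,0,0.001,0,0,0,0,0,0,0.002,0,0,0,0,0,0,0.003,0,0,0])

```text
time_s: 13.95
tcp_pos: [0.539, -0.2716, 0.2819]
ee_rot: [[0.001, -1.0, -0.009], [-0.0, -0.009, 1.0], [-1.0, -0.001, -0.0]]
wrist_force: [0.2, 0.3, -1.8]
gripper_width: 0.102
```

Emit:
move_arm(increments=[0,0,0,0.001,0,0,0,0,0,0,0.002,0,0,0,0,0,0,0.002,0,0,0])

```text
time_s: 14.2
tcp_pos: [0.539, -0.2716, 0.2797]
ee_rot: [[0.001, -1.0, -0.009], [-0.0, -0.009, 1.0], [-1.0, -0.001, -0.0]]
wrist_force: [-0.3, 0.2, -1.6]
gripper_width: 0.099
```

```bash
python3 -c "
from ov import *
ov('s13',hx=.547)"
```

```text
14.2 [ 0.539  -0.2716  0.2797] [-0.2546  0.1579 -1.6453] [0.0564 0.0252 0.046 ] 0.008652817748467996
```

View pics/s13.png

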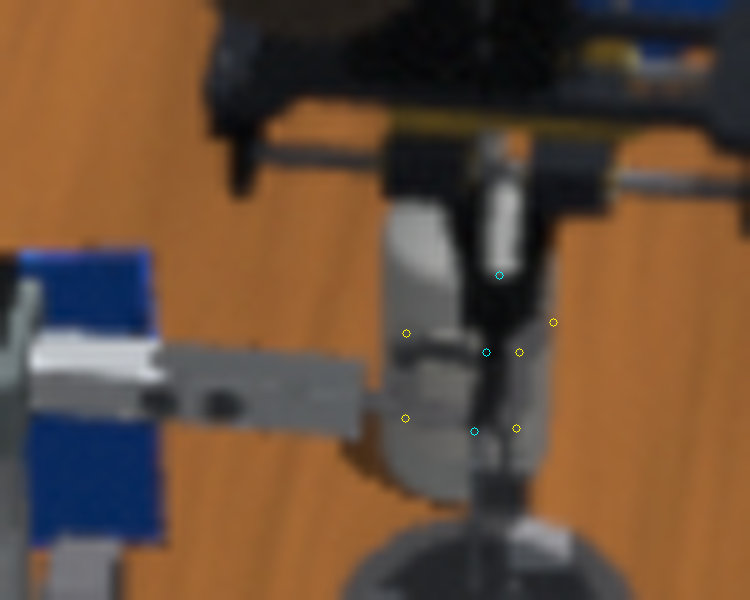

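Emit:
move_arm(increments=[0,0,0,0.001,0,0,0,0,0,0,0.002,0,0,0,0,0,0,0.003,0,0,0,0,0,0,0.004,0,0,0])

```text
time_s: 14.58
tcp_pos: [0.5392, -0.2717, 0.2758]
ee_rot: [[0.001, -1.0, -0.009], [-0.001, -0.009, 1.0], [-1.0, -0.001, -0.001]]
wrist_force: [0.3, 0.1, 0.1]
gripper_width: 0.105
```

Emit:
move_arm(increments=[0,0,0,0.001,0,0,0,0,0,0,0.002,0,0,0,0,0,0,0.003,0,0,0,0,0,0,0.004,0,0,0])

```text
time_s: 14.92
tcp_pos: [0.539, -0.2717, 0.2718]
ee_rot: [[0.001, -1.0, -0.009], [-0.0, -0.009, 1.0], [-1.0, -0.001, -0.0]]
wrist_force: [0.2, -0.2, 1.9]
gripper_width: 0.103
```

Emit:
move_arm(increments=[0,0,0,0.001,0,0,0,0,0,0,0.002,0,0,0,0,0,0,0.003,0,0,0,0,0,0,0.004,0,0,0])

```text
time_s: 15.25
tcp_pos: [0.5389, -0.2716, 0.2676]
ee_rot: [[0.0, -1.0, -0.009], [-0.0, -0.009, 1.0], [-1.0, -0.0, -0.0]]
wrist_force: [-0.4, -0.8, 2.3]
gripper_width: 0.105
```

Emit:
move_arm(increments=[0,0,0,0.001,0,0,0,0,0,0,0.002,0,0,0,0,0,0,0.003,0,0,0,0,0,0,0.004,0,0,0])

```text
time_s: 15.58
tcp_pos: [0.5387, -0.2715, 0.2632]
ee_rot: [[-0.001, -1.0, -0.009], [0.0, -0.009, 1.0], [-1.0, 0.001, 0.0]]
wrist_force: [-0.8, -0.2, 1.6]
gripper_width: 0.102
```

Emit:
move_arm(increments=[0,0,0,0.0007,0,0,0,0,0,0,0.0014,0,0,0,0,0,0,0.002,0,0,0])

```text
time_s: 15.83
tcp_pos: [0.539, -0.2711, 0.2601]
ee_rot: [[-0.001, -1.0, -0.009], [0.001, -0.009, 1.0], [-1.0, 0.001, 0.001]]
wrist_force: [1.4, 0.4, -2.4]
gripper_width: 0.105
```

```bash
python3 -c "
from ov import *
ov('s14',hx=.547)"
```

```text
15.8333 [ 0.539  -0.2711  0.2601] [ 1.3518  0.437  -2.4427] [ 0.0411 -0.3111 -0.0023] 0.009133945964692632
```

View pics/s14.png

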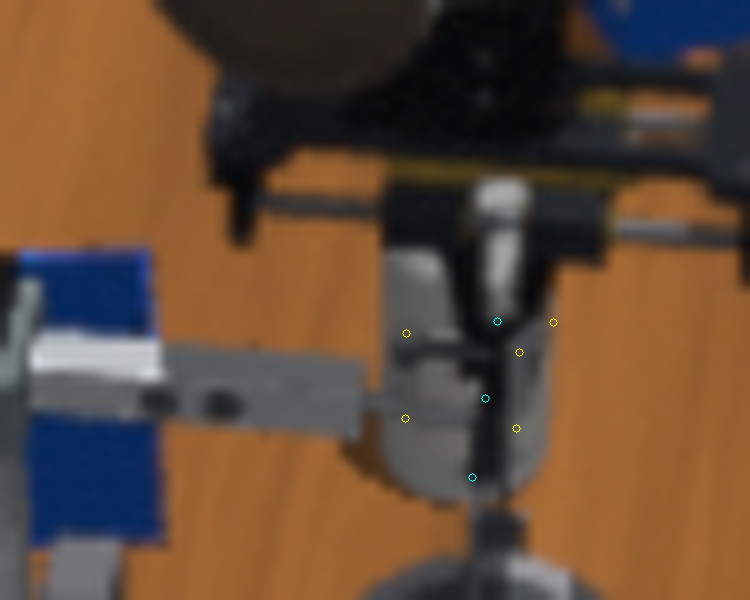

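Emit:
move_arm(increments=[0,0,0,0,-0.001,0,0,0,0,0,0,-0.002,0,0,0,0,0,0,-0.003,0,0,0,0,0,0,-0.003,0,0])

```text
time_s: 16.22
tcp_pos: [0.5418, -0.2713, 0.2608]
ee_rot: [[-0.001, -1.0, -0.009], [0.001, -0.009, 1.0], [-1.0, 0.001, 0.001]]
wrist_force: [0.0, -0.0, -4.2]
gripper_width: 0.101
```

Emit:
move_arm(increments=[0,0,0,0.0005,-0.001,0,0,0,0,0,0.001,-0.002,0,0,0,0,0,0.001,-0.003,0,0,0,0,0,0.001,-0.003,0,0])

```text
time_s: 16.55
tcp_pos: [0.545, -0.2714, 0.2603]
ee_rot: [[-0.0, -1.0, -0.009], [0.0, -0.009, 1.0], [-1.0, 0.0, 0.0]]
wrist_force: [-0.2, -0.2, -4.4]
gripper_width: 0.107
```

Emit:
move_arm(increments=[0,0,0,0.0005,-0.0005,0,0,0,0,0,0.001,-0.001,0,0,0,0,0,0.0015,-0.001,0,0,0,0,0,0.0015,-0.001,0,0])

```text
time_s: 16.88
tcp_pos: [0.5458, -0.2714, 0.2588]
ee_rot: [[-0.0, -1.0, -0.009], [0.0, -0.009, 1.0], [-1.0, 0.0, 0.0]]
wrist_force: [0.4, 0.3, -4.6]
gripper_width: 0.101
```

Emit:
move_arm(increments=[0,0,0,0.0005,0,0,0,0,0,0,0.001,0,0,0,0,0,0,0.001,0,0,0])

```text
time_s: 17.13
tcp_pos: [0.5458, -0.2714, 0.2578]
ee_rot: [[-0.0, -1.0, -0.009], [0.0, -0.009, 1.0], [-1.0, 0.0, 0.0]]
wrist_force: [0.4, 0.2, -4.1]
gripper_width: 0.104
```

Emit:
move_arm(increments=[0,0,0,0.0005,0,0,0,0,0,0,0.001,0,0,0,0,0,0,0.001,0,0,0])

```text
time_s: 17.38
tcp_pos: [0.5459, -0.2715, 0.2573]
ee_rot: [[0.0, -1.0, -0.009], [-0.0, -0.009, 1.0], [-1.0, -0.0, -0.0]]
wrist_force: [0.2, 0.1, -3.1]
gripper_width: 0.102
```

Emit:
move_arm(increments=[0,0,0,0.0005,0,0,0,0,0,0,0.001,0,0,0,0,0,0,0.001,0,0,0])

```text
time_s: 17.63
tcp_pos: [0.5461, -0.2716, 0.2568]
ee_rot: [[0.001, -1.0, -0.009], [-0.001, -0.009, 1.0], [-1.0, -0.001, -0.001]]
wrist_force: [-1.2, 0.4, 0.8]
gripper_width: 0.102
```

Emit:
move_arm(increments=[0,0,0,0.0005,0,0,0,0,0,0,0.001,0,0,0,0,0,0,0.001,0,0,0])

```text
time_s: 17.88
tcp_pos: [0.5462, -0.2717, 0.2562]
ee_rot: [[0.002, -1.0, -0.009], [-0.001, -0.009, 1.0], [-1.0, -0.002, -0.001]]
wrist_force: [-2.1, 0.7, 4.7]
gripper_width: 0.1
```

```bash
python3 -c "
from ov import *
ov('s15',hx=.547)"
```

```text
17.8833 [ 0.5462 -0.2717  0.2562] [-2.1042  0.7348  4.7252] [0.4617 0.4042 0.023 ] 0.00871617709984548
```

View pics/s15.png

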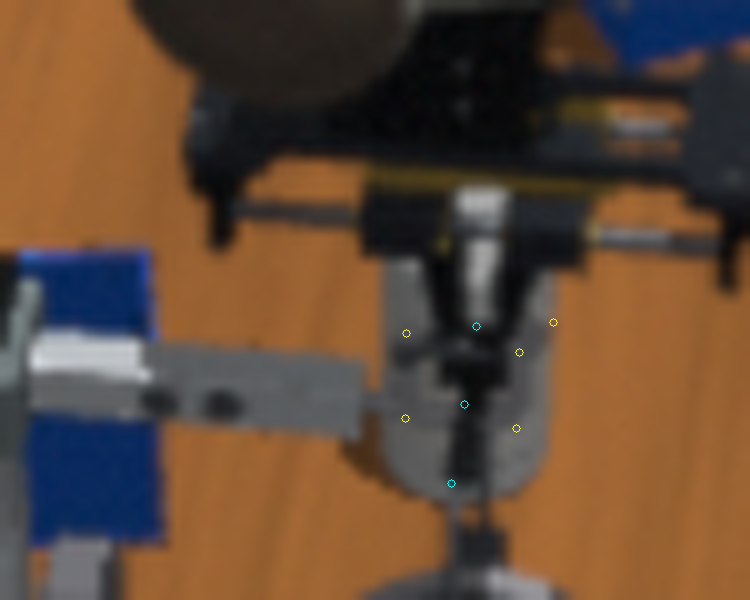

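Force rose steeply to about 9 N of contact at TCP z 0.2565, within 0.5 mm of the predicted seat, so the grip is home. I'll ease the push and open.

Emit:
move_arm(increments=[0,0,0,-0.0008,0.0005,0,0,0,0,0,-0.0015,0.001,0,0,0,0,0,-0.0015,0.001,0,0])

```text
time_s: 18.18
tcp_pos: [0.5458, -0.2716, 0.2567]
ee_rot: [[0.003, -1.0, -0.009], [-0.0, -0.009, 1.0], [-1.0, -0.003, -0.0]]
wrist_force: [2.1, -0.4, 1.6]
gripper_width: 0.1
```

Emit:
move_arm(increments=[0,0,0,0,0,0,0.03,0,0,0,0,0,0,0.03,0,0,0,0,0,0,0.03,0,0,0,0,0,0,0.03,0,0,0,0,0,0,0.03,0,0,0,0,0,0,0.03])

```text
time_s: 18.68
tcp_pos: [0.5447, -0.2714, 0.2562]
ee_rot: [[-0.001, -1.0, -0.009], [0.0, -0.009, 1.0], [-1.0, 0.001, 0.0]]
wrist_force: [0.7, -0.1, 0.9]
gripper_width: 0.338
```

```bash
python3 -c "
from ov import *
ov('s16',hx=.547)"
```

```text
18.6833 [ 0.5447 -0.2714  0.2562] [ 0.7173 -0.1023  0.9495] [ 0.0322 -0.0537  0.0308] 0.029448001301448968
```

View pics/s16.png

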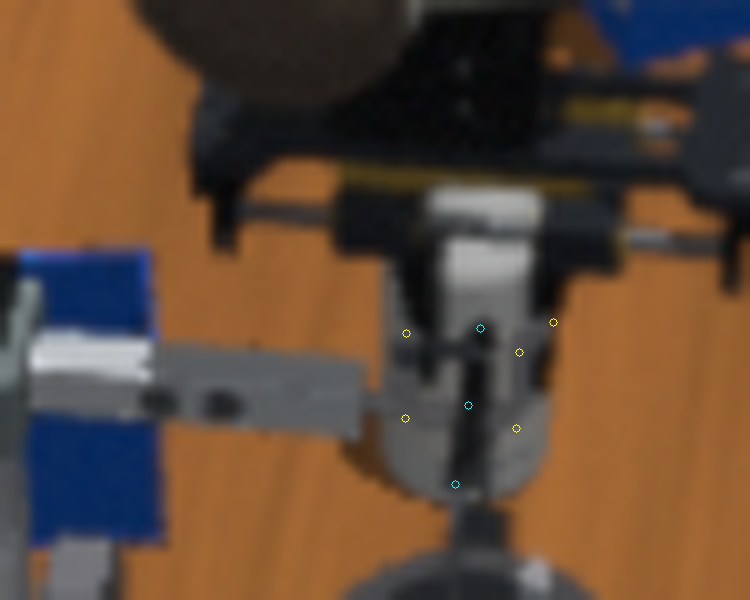

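The tube lies in the U with the latch bar shut above it at v≈350, and both fingers are clear. I'll withdraw straight up.

Emit:
move_arm(increments=[0,0,0,-0.003,0,0,0.03,0,0,0,-0.008,0,0,0.03,0,0,0,-0.015,0,0,0.03,0,0,0,-0.025,0,0,0.03,0,0,0,-0.037,0,0,0.03,0,0,0,-0.05,0,0,0.03,0,0,0,-0.065,0,0,0.03,0,0,0,-0.08,0,0,0.03,0,0,0,-0.095,0,0,0.03,0,0,0,-0.11,0,0,0.03,0,0,0,-0.12,0,0,0.03,0,0,0,-0.12,0,0,0.03])

```text
time_s: 19.73
tcp_pos: [0.5457, -0.272, 0.38]
ee_rot: [[0.006, -1.0, -0.009], [-0.002, -0.009, 1.0], [-1.0, -0.006, -0.002]]
wrist_force: [-0.0, 0.5, 1.0]
gripper_width: 0.343
```

```bash
python3 -c "
from ov import *
ov('s17',hx=.547)
shot('top','t17')
crop('s17','s17b',190,90,330,200,5.7)"
```

```text
19.7333 [ 0.5457 -0.272   0.38  ] [-0.0482  0.4653  0.9624] [-0.0012 -0.0566 -0.0137] 0.02984260875230721
```

View pics/s17b.png

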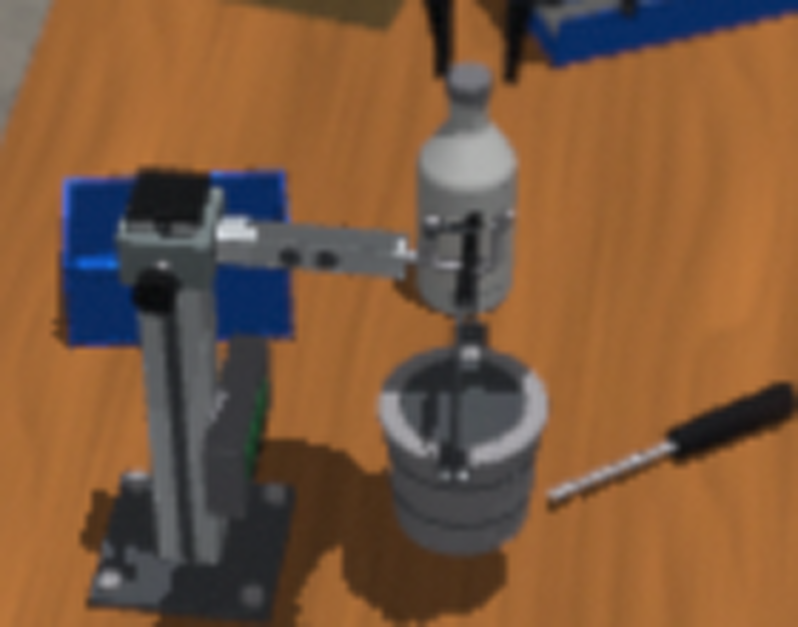

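The pail hangs in the hook, grip at (468,260), and the gripper is clear above it. I'll wait about 4 s for the swing to die down and check that the latch is shut.

Emit:
move_arm(increments=[0,0,0,-0.005,0,0,0.03,0,0,0,-0.01,0,0,0.03,0,0,0,-0.02,0,0,0.03,0,0,0,-0.03,0,0,0.03,0,0,0,-0.03,0,0,0.03,0,0,0,-0.03,0,0,0.03,0,0,0,-0.03,0,0,0.03,0,0,0,-0.03,0,0,0.03,0,0,0,-0.03,0,0,0.03,0,0,0,-0.03,0,0,0.03,0,0,0,-0.03,0,0,0.03,0,0,0,-0.03,0,0,0.03])

```text
time_s: 20.83
tcp_pos: [0.5448, -0.2714, 0.4063]
ee_rot: [[-0.0, -1.0, -0.009], [0.0, -0.009, 1.0], [-1.0, 0.0, 0.0]]
wrist_force: [1.1, 0.3, 0.0]
gripper_width: 0.346
```

Emit:
move_arm(increments=[0,0,0,0,0,0,0.03,0,0,0,0,0,0,0.03,0,0,0,0,0,0,0.03,0,0,0,0,0,0,0.03,0,0,0,0,0,0,0.03,0,0,0,0,0,0,0.03,0,0,0,0,0,0,0.03,0,0,0,0,0,0,0.03,0,0,0,0,0,0,0.03,0,0,0,0,0,0,0.03,0,0,0,0,0,0,0.03,0,0,0,0,0,0,0.03])

```text
time_s: 21.83
tcp_pos: [0.5449, -0.2715, 0.4064]
ee_rot: [[-0.0, -1.0, -0.009], [-0.0, -0.009, 1.0], [-1.0, 0.0, -0.0]]
wrist_force: [-0.3, 0.3, 0.6]
gripper_width: 0.343
```

Emit:
move_arm(increments=[0,0,0,0,0,0,0.03,0,0,0,0,0,0,0.03,0,0,0,0,0,0,0.03,0,0,0,0,0,0,0.03,0,0,0,0,0,0,0.03,0,0,0,0,0,0,0.03,0,0,0,0,0,0,0.03,0,0,0,0,0,0,0.03,0,0,0,0,0,0,0.03,0,0,0,0,0,0,0.03,0,0,0,0,0,0,0.03,0,0,0,0,0,0,0.03])

```text
time_s: 22.83
tcp_pos: [0.5449, -0.2715, 0.4065]
ee_rot: [[0.0, -1.0, -0.009], [-0.0, -0.009, 1.0], [-1.0, -0.0, -0.0]]
wrist_force: [0.2, -0.5, 0.2]
gripper_width: 0.346
```

Emit:
move_arm(increments=[0,0,0,0,0,0,0.03,0,0,0,0,0,0,0.03,0,0,0,0,0,0,0.03,0,0,0,0,0,0,0.03,0,0,0,0,0,0,0.03,0,0,0,0,0,0,0.03,0,0,0,0,0,0,0.03,0,0,0,0,0,0,0.03,0,0,0,0,0,0,0.03,0,0,0,0,0,0,0.03,0,0,0,0,0,0,0.03,0,0,0,0,0,0,0.03])

```text
time_s: 23.83
tcp_pos: [0.5449, -0.2715, 0.4065]
ee_rot: [[0.0, -1.0, -0.009], [0.0, -0.009, 1.0], [-1.0, -0.0, 0.0]]
wrist_force: [-0.2, 0.2, 0.5]
gripper_width: 0.345
```

```bash
python3 -c "
from h import *
print(r.sense()['time_s'],r.sense()['wrist_force'])
a=shot('side','s18')
from h import *
import time
for i in range(4): b=shot('side','s19')
d=cv2.absdiff(a,b)[100:200,230:300]; print('diff',d.max(),(d>25).sum())
c=cv2.absdiff(cv2.imread('pics/raw_s17.png'),b)[100:200,230:300];print('vs s17',c.max(),(c>25).sum())
im=cv2.imread('pics/raw_s19.png')[112:150,255:290]; im=cv2.resize(im,None,fx=15,fy=15,interpolation=cv2.INTER_CUBIC); im=cv2.convertScaleAbs(im,alpha=1.4,beta=-20)
def dot(P,c):
    u,v=proj('side',P)[0]; cv2.circle(im,(int((u-255+.5)*15),int((v-112+.5)*15)),4,c,1)
for q in(-.041,0,.041): dot([.547,-.2487+q,.274],(255,255,0))
cv2.imwrite('pics/s19.png',im); crop('s19','s19b',0,0,512,384,1.5)
"
```

```text
23.8333 [-0.204   0.1792  0.5294]
diff 14 0
vs s17 143 236
```

View pics/s19.png

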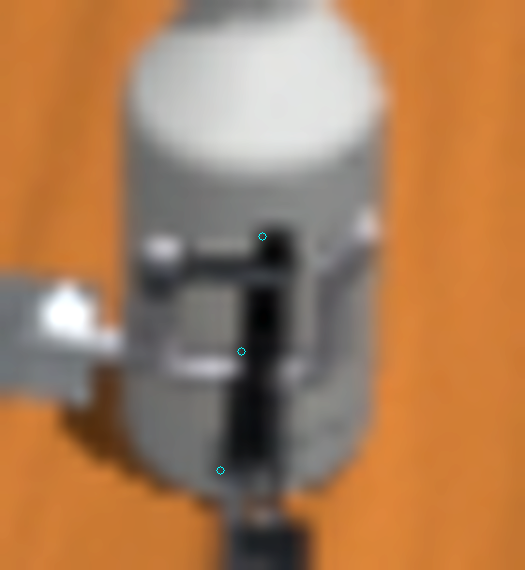

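View pics/s19b.png

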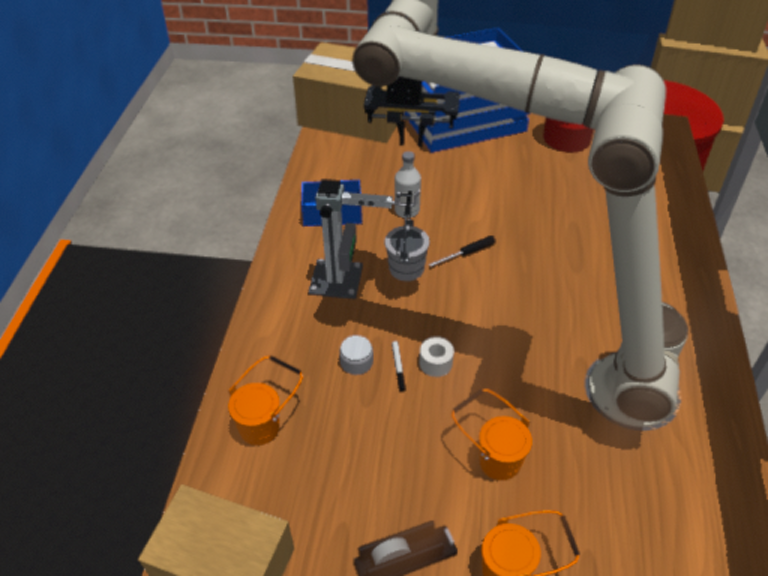

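The grip lies in the bottom of the U at about (262,360), the latch bar is level and shut above it at v≈268, and the pail is still. The other things are where they were. I'll hand in.

```bash
python3 -c "
from h import *
print(r.finish_job())"
```

```text
the job is handed in; nothing more can be done
None
```

The pail is hanging on the scale hook with the latch shut above it, and I handed the job in at about 24 s. No verdict was reported.

**What I did:** I pinched the bail's grip to one side of its middle and swung the bail upright while the pail stood on the bench. I then lifted the pail, carried it over the bench and brought the grip in over the hook tip. I pressed it past the latch, opened the fingers and withdrew straight up.

**Forces:**
- The pail weighs about 4.4 N.
- The latch pushed back with up to about 7 N, then let go.
- On the seat the contact force at the wrist was about 9 N at most, with no more than about 14 N on the scale while wedged, going by the doubling you gave.
- These come from the readings at the end of each step, not a continuous record.

**Last checks:**
- The pictures show the grip in the bottom of the U and the latch bar level above it.
- Pictures about 0.2 s apart showed no movement of the pail.
- The gripper is about 15 cm clear of the grip.
- The other things on the bench look unmoved.

**What went wrong or disagreed:**
- The first pinch squeezed the tube out below the fingertips and briefly pulled the pail about 2 mm, with 3 N of force. I reopened and pinched again 7 mm lower, which held.
- In the pictures the fingertips looked up to about 2 cm higher than the stated tool size would put them.
- Just after the latch let go, the grip touched the front curve of the hook, so I moved it about 7 mm back before setting it down.

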